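Move the hanging relay carrier to the taller hook with the lifting fork

TASK

Take the lifting fork from its parking tray, hook it under the bar of the carrier that hangs on the low stand, and carry the carrier over to the taller stand. Hang it there centred and square on the hook, keeping it level and never setting it down or touching it with the gripper, with both relays staying in it and nothing else disturbed. Then draw the fork out and stand it back in its parking tray the way it stood.

Things in the scene. Friction and masses are not known exactly. Their poses are not given: they have to be found in the camera images.
- carrier: aluminium tray 56 x 118 x 24 mm (its x, y, z), two pockets, floor 3 mm, under a fixed wire bail; 0.25 kg. Origin: centre of its underside, z up. The bail lies in the plane x = 0: 6 mm uprights at y = +/-62 mm carry a bar along y at z = 110 mm; open below the bar. Hangs freely by the bar and levels itself; starts on low_stand, its x about along the stand's x.
- carrier_bar (a point): middle of the carrier's round bar, on its centre line: bar 8 mm thick, along the carrier's y, straight for 54 mm either side of this point
- low_stand: fixed hook stand, origin on the work surface right below the hook's seat; x points from the hook back to the post (roughly away from the robot), y along the hung bar. Post 18 x 22 mm at x = 66 mm; base plate x = 25 to 111 mm, 80 mm wide, 8 mm high. To take a carrier off, lift its bar over 12 mm, then draw it out along -x.
- low_hook (a point): centre of a bar hung on low_stand, 160 mm above the surface. Hook: flat strip 24 mm wide (y), 5 mm thick, x = -14 to +75 mm; its top, the seat, lies 4 mm below this point, between an upturned lip (x = -14 to -9 mm, 12 mm above the seat) and a back stop (x = 9 to 14 mm, 8 mm high). Open towards -x.
- tall_stand: fixed hook stand like low_stand, same shape and frame but 30 mm taller; empty at the start. One stand is at the left, the other at the right, in either order.
- tall_hook (a point): centre of a bar hung on tall_stand, 190 mm above the surface; the hook is shaped as on low_stand, its seat 4 mm below this point
- fork: lifting fork, a C of dark steel, 0.25 kg, stands upright on two tines. Origin at its underside below the saddles; x towards the tips, z up. Tines at y = +/-32 mm, 10 mm wide, x = -50 to +17 mm, joined by a cross piece and 24 mm wide riser at x = -50 to -40 mm; an arm (z = 58 to 68 mm, 14 mm wide) leads back over the saddles to the handle. Open to +x from z = 16 to 58 mm.
- fork_saddle (a point): where the centre of a carried bar lies: 10 mm above the fork's underside, midway between the tines. Saddles: x = -9 to +9 mm, floor at z = 6 mm; the tips (x = 9 to 17 mm) and the heels behind (x = -40 to -9 mm) rise to z = 16 mm. The load then hangs straight below the handle.
- fork_grip (a point): centre of the fork's handle, 88 mm above its underside: upright black block 26 mm (fork x) by 14 mm (fork y), z = 66 to 110 mm, at x = y = 0; grip from above, closing along the fork's y
- dock: fixed parking tray of the fork, black, 100 x 100 mm, floor 4 mm, rim 8 mm high, inside 92 x 92 mm. Its origin is on the work surface right below where the fork's origin belongs; the tray's middle lies 16 mm from it towards -x. The parked fork's tips point along its x.
- relay_grey: plug-in relay, 23 x 29 x 40 mm, standing loose in the carrier's -y pocket; origin at its underside
- relay_blue: plug-in relay, 23 x 29 x 40 mm, standing loose in the carrier's +y pocket; origin at its underside
- brass_weight: bystander: loose brass check weight, 38 mm wide, 41 mm high; origin at its underside. To be left alone
- probe_wand: bystander: black probe, 100 mm long, lying on the surface. To be left alone
- flux_brush: bystander: brush, 155 mm long, lying on the surface. To be left alone
- clamp_jig: obstacle: fixed toggle-clamp jig on the bench between the stands, nearer the robot; white plate 110 x 160 mm, origin at its underside. Its red lever handle reaches from the jig's y = -33 to -118 mm (to the robot's right), within 10 mm of x = 0, rising from 75 to 113 mm above the surface: carry things past or over it
Mind the look-alikes: they are no part of the job. What is shaped like the low_stand but green is not meant.

How it is judged (in metres and radians):
On the way, in this order (a step that is already met when the one before it is completed fails the run):
1. the carrier hangs on the fork, clear of the low hook (contact force between carrier and fork above 0.8 N and contact force between carrier and low_stand below 0.05 N and horizontal distance between carrier_bar and low_hook above 0.04 m and distance between carrier_bar and fork_saddle below 0.03 m), for 0.2 s.
2. the carrier hangs on the tall hook, off the fork (contact force between carrier and tall_stand above 0.8 N and contact force between carrier and fork below 0.05 N and distance between carrier_bar and tall_hook below 0.02 m and angle between carrier's own z axis and vertical below 0.15 rad), for 0.2 s.
At the end, for the whole second after the job is handed in: Carrier hangs at rest in the tall hook's seat: bar centre within 20 mm of the hook point (5 mm in height), level within 0.15 rad, square within 0.3 rad, both relays upright in it. Fork stands still and upright in its tray, within 20 mm and 0.4 rad of its place (contact force between carrier and tall_stand above 0.8 N and distance between carrier_bar and tall_hook below 0.02 m and z of carrier_bar in the frame of tall_hook between -0.005 and 0.005 m and angle between carrier's own z axis and vertical below 0.15 rad and angle between the x axis of carrier and the x axis of tall_stand, either way round below 0.3 rad and linear speed of carrier below 0.03 m/s and distance between each of relay_grey, relay_blue and carrier below 0.06 m and angle between each of relay_grey, relay_blue's own z axis and vertical below 0.3 rad and horizontal distance between fork and dock below 0.02 m and height (world z) of fork below 0.0075 m and angle between the x axis of fork and the x axis of dock, either way round below 0.4 rad and z of fork_grip in the frame of dock above 0.085 m and linear speed of fork below 0.02 m/s); the robot touches nothing.
It fails at once if the carrier is tipped by more than 0.35 rad (angle between carrier's own z axis and vertical above 0.35 rad).
It fails at once if the carrier is set down (its underside comes below 25 mm) (height (world z) of carrier below 0.025 m).
It fails at once if the gripper or arm touches the carrier (contact force between any of the fingers, the arm and carrier above 0.5 N).
It fails at once if a relay leaves the carrier (distance between any of relay_grey, relay_blue and carrier above 0.08 m).
It fails at once if a bystander is moved by more than 20 mm (distance of any of brass_weight, probe_wand, flux_brush from where it was at the start of the episode above 0.02 m).
It also fails if it takes over 72 s, if anything falls off the work surface, if the arm or the gripper's body presses on something with over 40 N, if the wrist force passes 120 N, or if a joint passes its speed limit or range.

ROBOT

A 7-joint arm with a two-finger parallel gripper is mounted at the origin on a cart in front of the work surface, level with it; the furniture and walls round the work are solid. World frame = base frame: x ahead of the robot, y to its left, z up, the work surface at z = 0. Lengths are in mm, angles in rad, forces in N, time in s.
With the tool pointing down it reaches from about 400 to 850 mm from the base axis. Payload 10.4 kg.
Tool frame: the origin (TCP) lies between the finger pads; the fingertips stand arm.tip_reach ahead of it and the grasp point (between the pads) lies 6 mm ahead of it (arm.tip_reach is the distance from the TCP to the fingertips, in mm); y points along the fingers, z is the direction in which the jaws open and shut, and the axes are right-handed (so a half turn about y gives the same grasp; the last joint's range is limited). The gripper opens to 85 mm and grips with 20 to 120 N. Pads are 22 mm wide; open, the fingers measure 114 mm over their backs; the gripper's body (76 mm by 85 mm) begins 54 mm behind the grasp point. The pads swing forward as they close: fully open they stand 13 mm farther back than shut.
Start: joints at [-1.29, 0.332, -0.065, 1.46, 0.022, 1.35, -0.088], TCP at [186.954, 596.403, 256.338] pointing down, gripper open.
Joint ranges: [-2.6, 2.6], [-0.5, 2.12], [-1.47, 1.34], [0.16, 2.42], [-1.27, 4.41], [0.06, 2.06], [-2.6, 2.6]. Speed limits (rad/s): [2.22, 2.22, 2.79, 2.79, 3.14, 3.14, 3.14].

INTERFACE

Orientations are given as a rotation vector (axis times angle).
In Python, from cell import arm gives the robot as it stands.
- The arm moves only by the tool jog_arm, never from a script. Its argument "moves" is a list of rows, each an object of numbers: "x", "y", "z": the shift along the world's x, y, z in units of 40 mm (1.0 is 40 mm); "wx", "wy", "wz": the turn, a rotation vector about the world's x, y, z in degrees. In form: [{"x": .., "y": .., "z": .., "wx": .., "wy": .., "wz": ..}, ...]. A call has 1 to 8 rows; each row shifts and turns the commanded pose from where the row before left it; what a row does not reach is not made up. A row lasts 1/12 s, in which the tool goes at most 41.7 mm and 7.16 degrees, less where a joint would pass 70% of its speed; a pose out of reach is approached as far as the arm can. A call is refused whole if a number of a shift passes 1 or a number of a turn 7.16, either way. A call with a gripper value outside its range is refused whole. "claw" is the closure, from 0 (fully open) to 1 (shut), set as the call begins (left out, the last holds). The fingers move at their own pace and stop on an object; "newtons" is the grip in N (left out, the last holds). Time passes only in rows, so rows that do not move let the fingers close. It gives the time, the measured TCP pose, the force and the opening at its end, in the units of the state.
- arm.read_state(): the state, without advancing time (a new reading comes with each control period).
- arm.get_image(name): name is "scene" or "top" or "wrist"; returns the picture (400x640x3 uint8, blue, green, red); there is no depth.
- arm.camera_model(name): a dict with "intrinsics" (3x3 intrinsics, pixels), "world_from_camera" (4x4, takes a point from camera to world coordinates); the wrist camera has in their place "T_tool_cam" (4x4, takes a point from camera to tool coordinates, whose origin is the TCP and whose axes are the tool frame's). Camera axes: x right, y down, z forward; pixel columns grow to the right and rows downward; lengths in mm; the calibration is good to about 2 mm. A picture is of the moment at which its call begins: read the wrist's pose just before it. camera_model takes no time and is no camera call.
- arm.job_done(): hands the job in, once; it reports no verdict.
Trained networks look in the newest picture that a camera, given by its name, has taken for a name from the list of things; names that differ only in an ending like _2 or _b are one class to them, and where a whole thing is asked for, a point or a joint stands for the part that bears it (a point fixed in the world has none). Each returns a list of dicts, best first, with "conf" (0 to 1); they miss things now and then, are a little off and sometimes report something else, mostly with a low value. They report only what shows in the picture. A call takes as long as a camera call. They do not tell look-alikes from the thing itself.
- arm.look_for(label, camera): "position" ([x, y, z] in mm, in world coordinates, good to about 4 mm: the middle of the surface that is visible of it).
- arm.trace(label, camera): "mask" (400x640 bool, what is visible of it).
The state is a dict: "clock": time; "qpos": joint angles; "qd": joint speeds; "joint_efforts": joint torques, N m; "tool_pos": TCP position; "tool_rot": TCP orientation; "wrist_force": force on the tool from outside, world axes, zero at the start; "wrist_torque": the same for the moment, N m; "grip_width": opening from 0.0 (shut) to 1.0 (fully open).
Only numpy, scipy, OpenCV 4.12 (cv2) and the standard library are available. Lean on these libraries where they do the work, as an engineer would, in place of code of your own. Each camera call takes 0.05 s, during which the arm holds its last target.

## Working session

There is one attempt and no reset: what is moved stays moved. The work goes in short steps, Python scripts to look and compute and a tool call to move; the robot and the scene stay as the last step left them, time stands still between calls to the robot, and variables do not carry over. Pictures are saved under pics/ and viewed, and the job is handed in when it is done.

Besides the shell and the picture viewer there is one more tool, called in YAML: its name, and indented under it one key for each argument. jog_arm: Moves the arm, as the interface text tells. Its arguments: {"type":"object","properties":{"moves":{"type":"array"},"claw":{"type":"number"},"newtons":{"type":"number"}},"required":["moves"]}

```bash
ls; mkdir -p pics; python3 - <<'E'
from cell import arm
import cv2
print(arm.read_state())
for n in ("scene","top","wrist"):
    cv2.imwrite(f"pics/a_{n}.png",arm.get_image(n)); print(n,arm.camera_model(n))
print(arm.tip_reach)
E
```

```text
pics
{'clock': 0.0, 'qpos': array([-1.28961019,  0.33288109, -0.06470814,  1.46092911,  0.02159551,
        1.34990801, -0.08851798]), 'qd': array([-0.00119031, -0.00083933, -0.00034716,  0.00133558,  0.00040742,
        0.00097569,  0.0007556 ]), 'joint_efforts': array([-1.57553668e-04, -6.25459170e+01,  4.88416920e-02, -3.91602981e+01,
        1.62283442e-02,  1.01063296e-02,  2.80308385e-06]), 'tool_pos': array([186.85598068, 596.05988351, 255.51600313]), 'tool_rot': array([-1.55903883,  0.2385906 , -0.23834203]), 'wrist_force': array([-0.35975522,  1.13002146, -0.45391129]), 'wrist_torque': array([-0.038213  ,  0.03006514,  0.00992497]), 'grip_width': 1.0000448225877505}
scene {'intrinsics': array([[434.84203909,   0.        , 315.27216731],
       [  0.        , 434.84203909, 202.31063867],
       [  0.        ,   0.        ,   1.        ]]), 'world_from_camera': array([[ 5.96999319e-01, -3.66237699e-01,  7.13765900e-01,
        -3.16916907e+02],
       [-8.02099444e-01, -2.55735638e-01,  5.39662641e-01,
        -6.29059209e+02],
       [-1.51094256e-02, -8.94689461e-01, -4.4643
[... 496 characters left out ...]
 1.04501806e-02, -1.80313356e-01, -9.83553703e-01,
         1.35986860e+03],
       [ 0.00000000e+00,  0.00000000e+00,  0.00000000e+00,
         1.00000000e+00]])}
wrist {'intrinsics': array([[308.17106696,   0.        , 319.30954834],
       [  0.        , 308.17106696, 197.60508135],
       [  0.        ,   0.        ,   1.        ]]), 'T_tool_cam': array([[-1.89420194e-04,  9.60139137e-01,  2.79522452e-01,
        -7.14519625e+01],
       [-4.45213452e-04, -2.79522510e-01,  9.60139036e-01,
        -1.18393290e+02],
       [ 9.99999883e-01,  5.74225672e-05,  4.80414068e-04,
         1.23616301e+00],
       [ 0.00000000e+00,  0.00000000e+00,  0.00000000e+00,
         1.00000000e+00]])}
25.0
```

View pics/a_scene.png

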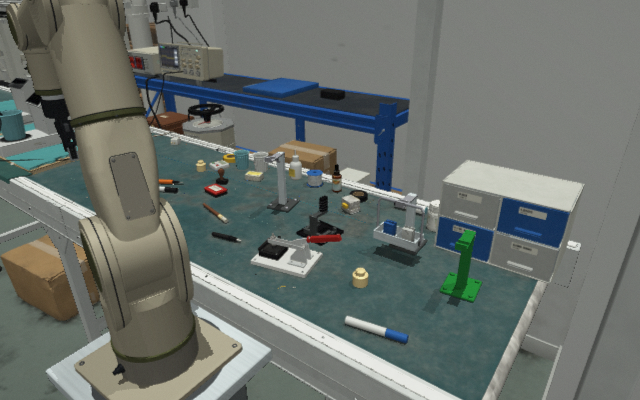

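View pics/a_top.png

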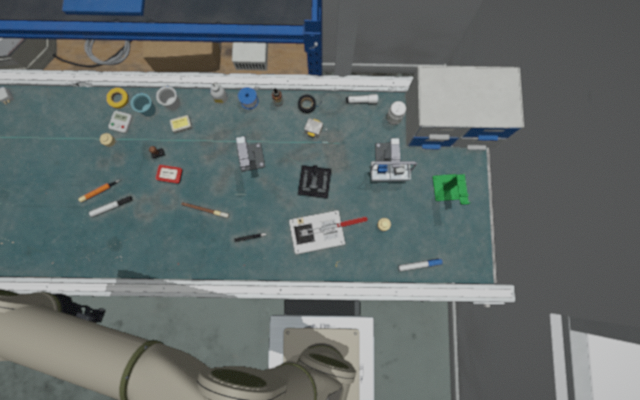

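View pics/a_wrist.png

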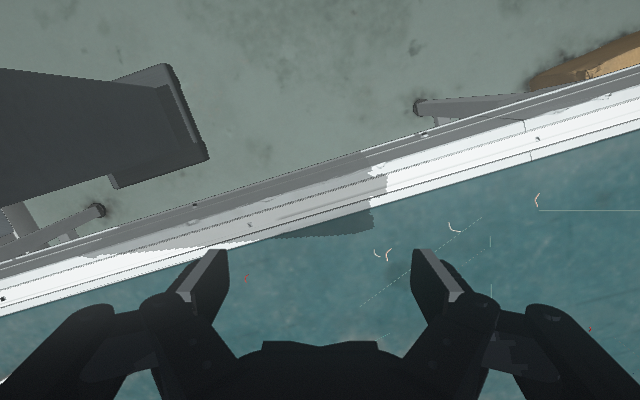

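The top view shows the carrier on the right stand (390,165), an empty stand on the left (250,155), and the fork in its black tray (315,181). The jig is at (317,232) with its red lever reaching right, and the green stand at (450,188) is a decoy.

```bash
cat > h.py <<'E'
import numpy as np, cv2
from cell import arm
from scipy.spatial.transform import Rotation as R
def cam(n,st=None):
    m=arm.camera_model(n)
    if n=="wrist":
        T=np.eye(4);T[:3,:3]=R.from_rotvec(st["tool_rot"]).as_matrix();T[:3,3]=st["tool_pos"]
        return m["intrinsics"],T@m["T_tool_cam"]
    return m["intrinsics"],m["world_from_camera"]
def proj(n,P,st=None):
    K,T=cam(n,st);P=np.atleast_2d(P)
    c=(P-T[:3,3])@T[:3,:3]; u=c@K.T; return u[:,:2]/u[:,2:]
def onz(n,uv,z,st=None):
    K,T=cam(n,st);uv=np.atleast_2d(uv).astype(float)
    d=np.c_[uv,np.ones(len(uv))]@np.linalg.inv(K).T@T[:3,:3].T
    return T[:3,3]+d*((z-T[2,3])/d[:,2])[:,None]
def crop(img,x0,y0,x1,y1,s,name):
    cv2.imwrite(name,cv2.resize(img[y0:y1,x0:x1],None,fx=s,fy=s,interpolation=cv2.INTER_CUBIC))
E
python3 - <<'E'
from h import *
for n in("top","scene"):
    im=arm.get_image(n)
    for l in ["carrier","carrier_bar","low_stand","tall_stand","fork","fork_grip","dock","brass_weight","probe_wand","flux_brush","clamp_jig","relay_grey","relay_blue"]:
        try: print(n,l,[(np.round(d["position"]).tolist(),round(d["conf"],2)) for d in arm.look_for(l,n)[:3]])
        except Exception as e: print(l,e)
    if n=="top":
        crop(im,230,120,430,270,4,"pics/b_top.png")
        crop(im,290,155,345,205,12,"pics/b_fork.png")
        crop(im,360,125,420,190,9,"pics/b_low.png")
        crop(im,220,125,280,185,9,"pics/b_tall.png")
    else: crop(im,250,130,450,280,4,"pics/b_scene.png")
print(arm.read_state()["clock"])
E
```

```text
top carrier [([595.0, -207.0, 68.0], 0.57), ([558.0, 30.0, 22.0], 0.4)]
top carrier_bar [([586.0, -207.0, 64.0], 0.77), ([580.0, 28.0, 2.0], 0.3)]
top low_stand [([658.0, -202.0, 56.0], 0.84), ([548.0, -393.0, 10.0], 0.62)]
top tall_stand [([642.0, 226.0, 14.0], 0.78), ([657.0, -202.0, 56.0], 0.18)]
top fork [([559.0, 29.0, 22.0], 0.73)]
top fork_grip [([564.0, 29.0, 20.0], 0.55)]
top dock [([578.0, 26.0, 5.0], 0.65)]
top brass_weight [([432.0, -193.0, 28.0], 0.54), ([579.0, 28.0, 4.0], 0.41)]
top probe_wand []
top flux_brush [([472.0, 369.0, 13.0], 0.45), ([634.0, 228.0, 10.0], 0.19)]
top clamp_jig []
top relay_grey [([596.0, -234.0, 96.0], 0.47)]
top relay_blue [([594.0, -181.0, 91.0], 0.6)]
scene carrier [([596.0, -216.0, 68.0], 0.95)]
scene carrier_bar [([592.0, -215.0, 67.0], 0.82), ([594.0, -234.0, 86.0], 0.48), ([591.0, -189.0, 79.0], 0.34)]
scene low_stand [([550.0, -401.0, 12.0], 0.85), ([657.0, -212.0, 101.0], 0.64)]
scene tall_stand [([594.0, -188.0, 83.0], 0.17)]
scene fork [([562.0, 24.0, 53.0], 0.89), ([656.0, -215.0, 100.0], 0.37)]
scene fork_grip [([560.0, 20.0, 51.0], 0.85)]
scene dock [([595.0, 37.0, 2.0], 0.74)]
scene brass_weight [([429.0, -200.0, 28.0], 0.55)]
scene probe_wand [([597.0, -186.0, 80.0], 0.54), ([388.0, 234.0, 12.0], 0.43), ([641.0, 230.0, 66.0], 0.22)]
scene flux_brush [([559.0, 25.0, 53.0], 0.22)]
scene clamp_jig []
scene relay_grey [([590.0, -235.0, 82.0], 0.67)]
scene relay_blue [([593.0, -188.0, 82.0], 0.75), ([426.0, -204.0, 24.0], 0.38)]
1.55
```

View crops.

View pics/b_fork.png

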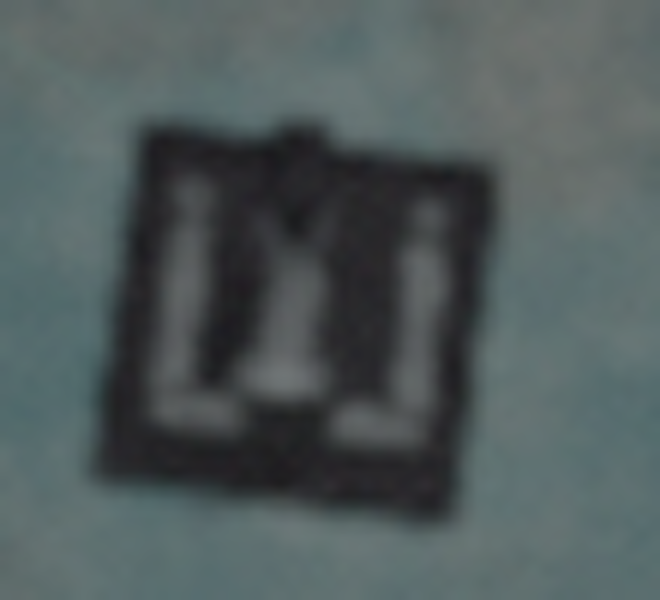

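View pics/b_low.png

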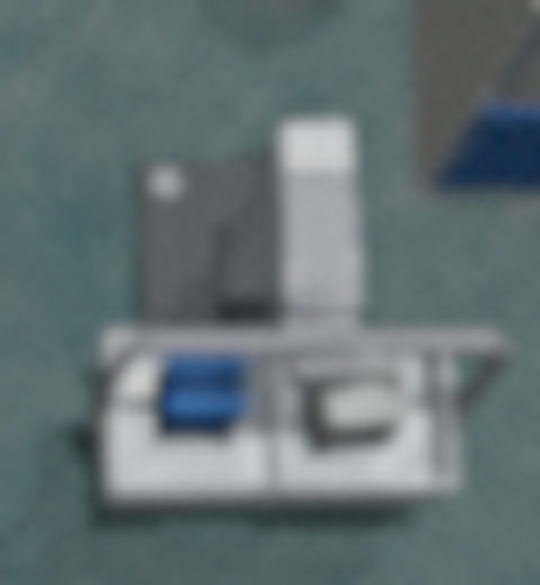

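View pics/b_tall.png

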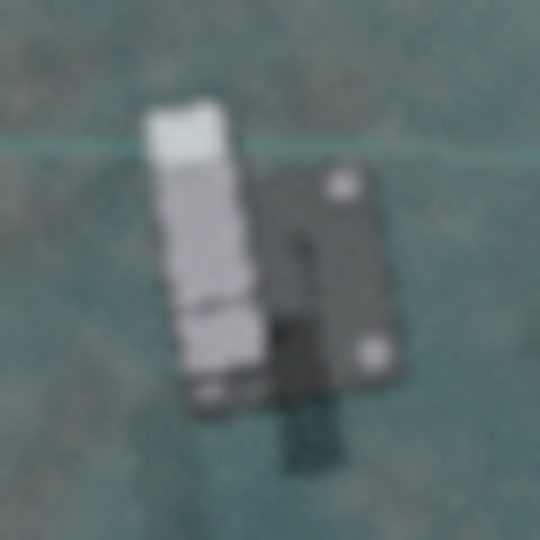

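View pics/b_scene.png

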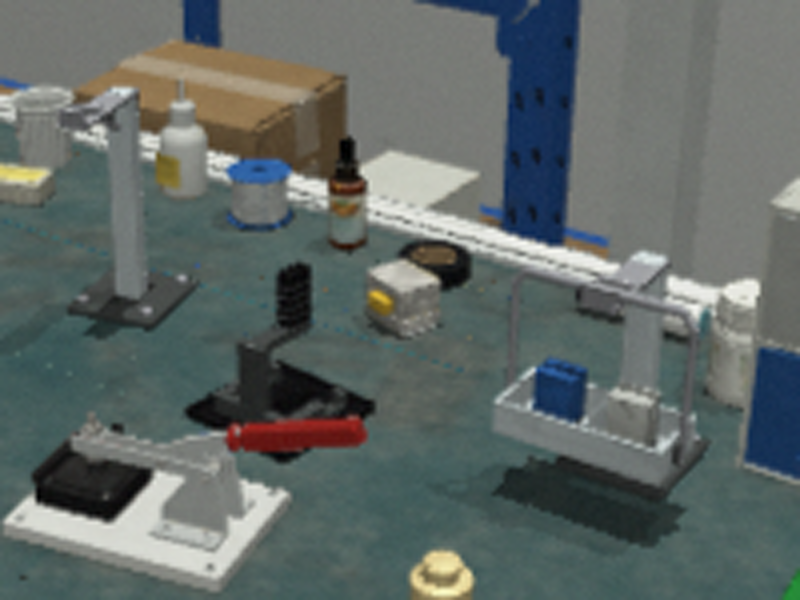

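View pics/b_top.png

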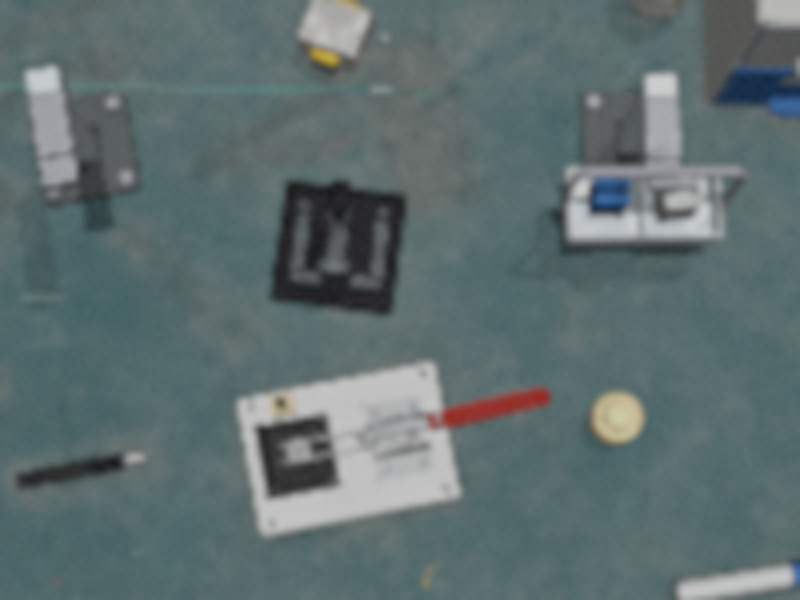

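```bash
python3 - <<'E'
from h import *
s=arm.read_state();print(R.from_rotvec(s["tool_rot"]).as_matrix().round(3))
D=np.array([[0,0,1.]])
# desired: tool y down, z=+y (tool x=+x), and flipped
for z in ([0,1,0],[0,-1,0]):
    z=np.array(z,float);y=np.array([0,0,-1.]);x=np.cross(y,z)
    M=np.c_[x,y,z]; d=R.from_matrix(M)*R.from_rotvec(s["tool_rot"]).inv(); print(z,np.degrees(d.as_rotvec()))
# tall base corners / dock corners from top crops
f=lambda uv,o,k:np.array(uv)/k+np.array(o)-0.5+0.5/k
print("dock rim",onz("top",f([(150,125),(490,165),(440,515),(98,475)],(290,155),12),8).round(1))
print("tall base",onz("top",f([(370,170),(405,370),(195,415)],(220,125),9),8).round(1))
print("tall screws",onz("top",f([(343,186),(374,353),(210,390)],(220,125),9),8).round(1))
print("tall posttop z?",onz("top",f([(147,112),(222,102),(187,372),(266,362)],(220,125),9),195).round(1))
print("low bar ends",onz("top",f([(105,335),(508,342)],(360,125),9),164).round(1))
E
```

```text
[[ 0.954  0.     0.299]
 [-0.299  0.     0.954]
 [-0.    -1.     0.   ]]
[0. 1. 0.] [-7.89895585e-03 -6.72282855e-04  1.74037106e+01]
[ 0. -1.  0.] [-9.61318544e-04  1.12949671e-02 -1.62596289e+02]
dock rim [[627.2  70.9   8. ]
 [617.7 -21.8   8. ]
 [520.6  -9.7   8. ]
 [529.9  82.4   8. ]]
tall base [[697.8 208.9   8. ]
 [622.6 193.    8. ]
 [604.5 268.1   8. ]]
tall screws [[691.6 218.5   8. ]
 [628.8 204.5   8. ]
 [613.9 263.1   8. ]]
tall posttop z? [[655.9 251.2 195. ]
 [659.7 227.7 195. ]
 [571.5 234.2 195. ]
 [575.1 209.8 195. ]]
low bar ends [[ 598.7 -137.4  164. ]
 [ 598.7 -267.3  164. ]]
```

jog_arm:
  moves:
    - {"x": 0.66,"y": -0.66,"z": 0.2,"wz": 2}
    - {"x": 0.66,"y": -0.66,"z": 0.2,"wz": 2}
    - {"x": 0.66,"y": -0.66,"z": 0.2,"wz": 2}
    - {"x": 0.66,"y": -0.66,"z": 0.2,"wz": 2}
    - {"x": 0.66,"y": -0.66,"z": 0.2,"wz": 2}
    - {"x": 0.66,"y": -0.66,"z": 0.2,"wz": 2}
    - {"x": 0.66,"y": -0.66,"z": 0.2,"wz": 2}
    - {"x": 0.66,"y": -0.66,"z": 0.2,"wz": 2}

```text
invalid input
```

jog_arm:
  moves:
    - {"x": 0.66,"y": -0.66,"wz": 2}
    - {"x": 0.66,"y": -0.66,"wz": 2}
    - {"x": 0.66,"y": -0.66,"wz": 2}
    - {"x": 0.66,"y": -0.66,"wz": 2}
    - {"x": 0.66,"y": -0.66,"wz": 2}
    - {"x": 0.66,"y": -0.66,"wz": 2}
    - {}
    - {}

```text
invalid input
```

```bash
python3 - <<'E'
from h import *
import pickle
s=arm.read_state();im=arm.get_image("wrist");cv2.imwrite("pics/w_tall.png",im);pickle.dump(s,open("s_tall.pkl","wb"))
print(s["clock"],s["tool_pos"],R.from_rotvec(s["tool_rot"]).as_matrix().round(3),s["qpos"].round(2))
E
```

```text
1.55 [186.9266075  596.41981034 256.34654171] [[ 0.954  0.     0.299]
 [-0.299  0.     0.954]
 [-0.    -1.     0.   ]] [-1.29  0.33 -0.06  1.46  0.02  1.35 -0.09]
```

View pics/w_tall.png

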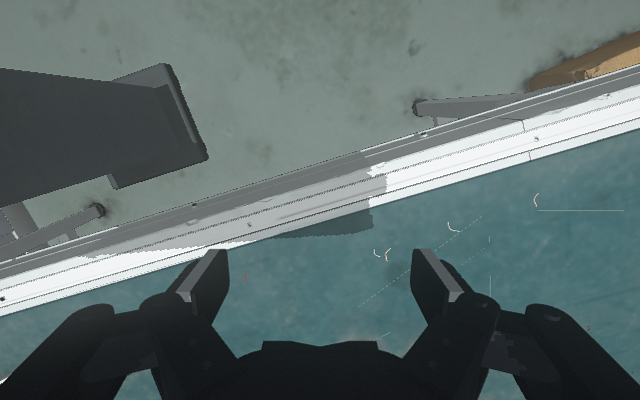

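jog_arm:
  moves:
    - {"x": 0.66,"y": -0.66,"z": 0.2,"wx": 0,"wy": 0,"wz": 2}
    - {"x": 0.66,"y": -0.66,"z": 0.2,"wx": 0,"wy": 0,"wz": 2}
    - {"x": 0.66,"y": -0.66,"z": 0.2,"wx": 0,"wy": 0,"wz": 2}
    - {"x": 0.66,"y": -0.66,"z": 0.2,"wx": 0,"wy": 0,"wz": 2}
    - {"x": 0.66,"y": -0.66,"z": 0.2,"wx": 0,"wy": 0,"wz": 2}
    - {"x": 0.66,"y": -0.66,"z": 0.2,"wx": 0,"wy": 0,"wz": 2}
    - {"x": 0.66,"y": -0.66,"z": 0.2,"wx": 0,"wy": 0,"wz": 2}
    - {"x": 0.66,"y": -0.66,"z": 0.2,"wx": 0,"wy": 0,"wz": 2}

```text
clock: 2.27
tool_pos: [399.2, 383.7, 321.0]
tool_rot: [-1.57, 0.018, -0.018]
wrist_force: [0.8, 0.5, -0.0]
grip_width: 0.996
```

jog_arm:
  moves:
    - {"x": 0.66,"y": -0.66,"z": 0,"wx": 0,"wy": 0,"wz": 2}
    - {"x": 0.66,"y": -0.66,"z": 0,"wx": 0,"wy": 0,"wz": 2}
    - {"x": 0.66,"y": -0.66,"z": 0,"wx": 0,"wy": 0,"wz": 2}
    - {"x": 0.66,"y": -0.66,"z": 0,"wx": 0,"wy": 0,"wz": 2}
    - {"x": 0.66,"y": -0.66,"z": 0,"wx": 0,"wy": 0,"wz": 2}
    - {"x": 0.66,"y": -0.66,"z": 0,"wx": 0,"wy": 0,"wz": 2}
    - {"x": 0,"y": 0,"z": 0,"wx": 0,"wy": 0,"wz": 0}
    - {"x": 0,"y": 0,"z": 0,"wx": 0,"wy": 0,"wz": 0}

```text
clock: 2.93
tool_pos: [557.9, 224.3, 320.1]
tool_rot: [-1.567, -0.142, 0.142]
wrist_force: [-0.6, 1.2, -0.4]
grip_width: 1.0
```

```bash
python3 - <<'E'
from h import *
import pickle
s=arm.read_state();im=arm.get_image("wrist");cv2.imwrite("pics/w_tall2.png",im);pickle.dump(s,open("s_tall.pkl","wb"))
print(s["clock"],s["tool_pos"],R.from_rotvec(s["tool_rot"]).as_matrix().round(3),s["qpos"].round(2),s["wrist_force"])
E
```

```text
2.9333 [557.9102155  224.3441281  320.09747838] [[ 0.984  0.    -0.179]
 [ 0.179 -0.001  0.984]
 [-0.    -1.    -0.001]] [-0.65  0.25  0.24  1.44 -0.06  1.46  1.34] [-0.55171216  1.23913692 -0.41795268]
```

View pics/w_tall2.png

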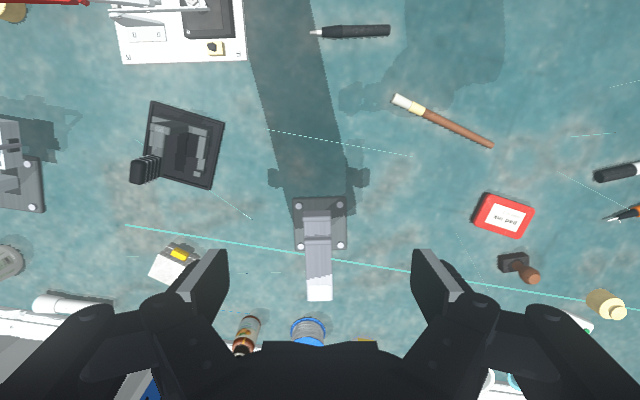

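```bash
cat >> h.py <<'E'
def box(x0,x1,y0,y1,z0,z1):
    return np.array([[x,y,z] for x in(x0,x1) for y in(y0,y1) for z in(z0,z1)],float)
EDG=[(0,1),(2,3),(4,5),(6,7),(0,2),(1,3),(4,6),(5,7),(0,4),(1,5),(2,6),(3,7)]
def stand(h):
    t=h-4
    return [box(25,111,-40,40,0,8),box(57,75,-11,11,0,t),box(-14,75,-12,12,t-5,t),box(-14,-9,-12,12,t,t+12),box(9,14,-12,12,t,t+8)]
def fork(): return [box(-50,17,27,37,0,6),box(-50,17,-37,-27,0,6),box(9,17,27,37,6,16),box(9,17,-37,-27,6,16),box(-40,-9,27,37,6,16),box(-40,-9,-37,-27,6,16),box(-50,-40,-37,37,0,16),box(-50,-40,-12,12,0,68),box(-50,13,-7,7,58,68),box(-13,13,-7,7,66,110)]
def dock(): return [box(-66,34,-50,50,0,8),box(-62,30,-46,46,4,8)]
def place(B,x,y,z,yawdeg):
    M=R.from_euler("z",yawdeg,degrees=True).as_matrix()
    return [b@M.T+[x,y,z] for b in B]
def draw(im,n,B,st,x0,y0,x1,y1,s,name,col=(0,0,255)):
    im=cv2.resize(im[y0:y1,x0:x1],None,fx=s,fy=s,interpolation=cv2.INTER_CUBIC)
    for b in B:
        p=(proj(n,b,st)-[x0,y0]+0.5)*s-0.5
        for i,j in EDG: cv2.line(im,tuple(int(v) for v in p[i].round()),tuple(int(v) for v in p[j].round()),col,1,cv2.LINE_AA)
    cv2.imwrite(name,im)
E
python3 - <<'E'
from h import *
import pickle
s=pickle.load(open("s_tall.pkl","rb"));im=cv2.imread("pics/w_tall2.png")
draw(im,"wrist",place(stand(190),589,225,0,12),s,270,180,370,310,5,"pics/c1.png")
crop(im,270,180,370,310,5,"pics/c2.png")
a=cv2.hconcat([cv2.imread("pics/c2.png")[:600],cv2.imread("pics/c1.png")[:600]]);cv2.imwrite("pics/c3.png",cv2.resize(a,(800,480)))
draw(im,"wrist",place(fork(),589.8,28.6,4,-6.4)+place(dock(),589.8,28.6,0,-6.4),s,120,80,240,200,5,"pics/c4.png")
E
```

```text
(no output)
```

View pics/c1.png

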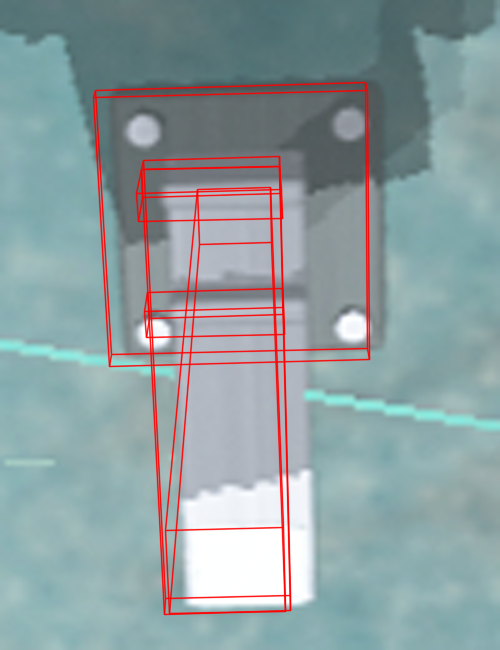

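View pics/c2.png

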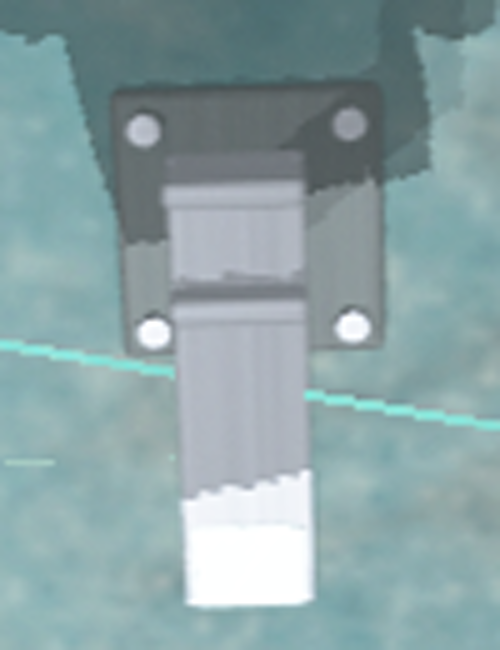

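View pics/c4.png

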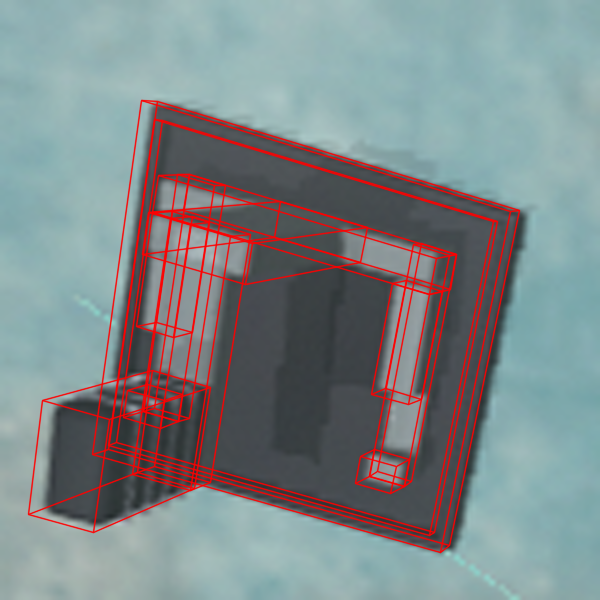

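```bash
cat >> h.py <<'E'
from scipy.optimize import least_squares
def fit(n,obj,uv,x0,st=None,loss="linear"):
    obj=np.array(obj,float);uv=np.array(uv,float)
    def f(p): return (proj(n,place([obj],p[0],p[1],0,p[2])[0],st)-uv).ravel()
    r=least_squares(f,x0,loss=loss); return r.x,np.abs(r.fun).reshape(-1,2)
E
python3 - <<'E'
from h import *
import pickle
s=pickle.load(open("s_tall.pkl","rb"))
uv=(np.array([(110,92),(382,84),(384,348),(127,355),(188,605),(314,601),(163,187),(304,183),(173,302),(306,297)])+.5)/5-.5+[270,180]
o=[(25,40,8),(25,-40,8)]
# image right=+y
o=[(25,-40,8),(25,40,8),(111,40,8),(111,-40,8),(75,-12,186),(75,12,186),(-14,-12,198),(-14,12,198),(9,-12,194),(9,12,194)]
x,r=fit("wrist",o,uv,[589,225,12],s);print(x,r.round(1).tolist())
x,r=fit("wrist",o[4:],uv[4:],[589,225,12],s);print(x,r.round(1).tolist())
im=cv2.imread("pics/w_tall2.png")
draw(im,"wrist",place(stand(190),x[0],x[1],0,x[2]),s,270,180,370,310,5,"pics/c5.png")
f=lambda uv,o,k:np.array(uv)/k+np.array(o)-0.5+0.5/k
x,r=fit("top",[(111,-40,8),(25,-40,8),(25,40,8),(75,12,186),(75,-12,186),(-14,12,198),(-14,-12,198)],f([(370,170),(405,370),(195,415),(147,112),(222,102),(187,372),(266,362)],(220,125),9),[589,225,12]);print(x,r.round(1).tolist())
# dock in wrist
uv=f([(155,104),(523,212),(450,552),(107,447)],(120,80),5)
x,r=fit("wrist",[(-66,-50,8),(-66,50,8),(34,50,8),(34,-50,8)],uv,[590,28,-6],s);print("dock",x,r.round(1).tolist())
E
```

```text
[586.51189814 228.91480207  12.30633172] [[0.5, 0.1], [0.1, 0.1], [0.3, 1.0], [0.5, 1.3], [0.1, 0.2], [0.3, 0.2], [0.3, 0.7], [0.5, 0.8], [0.7, 0.1], [0.6, 0.1]]
[586.71739098 228.91945337  12.24693752] [[0.0, 0.3], [0.1, 0.4], [0.3, 0.4], [0.5, 0.6], [0.8, 0.2], [0.5, 0.3]]
[586.68387265 224.98665263  12.14858165] [[0.0, 1.7], [0.5, 0.9], [0.4, 0.5], [0.2, 0.5], [0.2, 0.1], [0.1, 0.1], [0.4, 0.4]]
dock [589.05983933  32.0610514   -6.68103512] [[0.1, 1.0], [0.2, 0.0], [0.3, 0.1], [0.6, 1.1]]
```

View pics/c5.png

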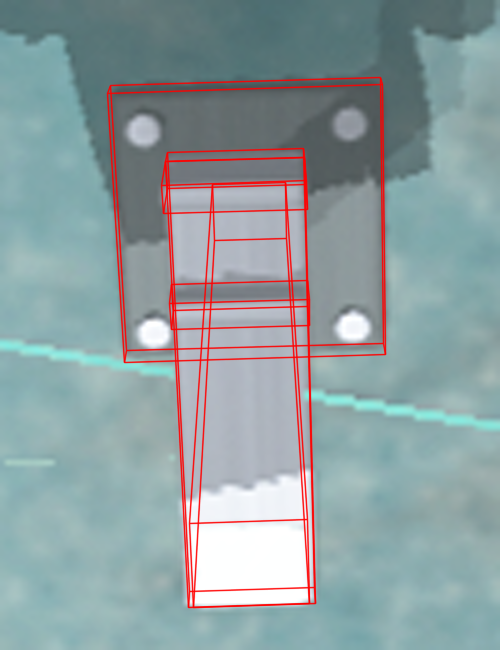

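jog_arm:
  moves:
    - {"x": 0.13,"y": -0.81,"z": -0.58,"wx": 0,"wy": 0,"wz": -2.8}
    - {"x": 0.13,"y": -0.81,"z": -0.58,"wx": 0,"wy": 0,"wz": -2.8}
    - {"x": 0.13,"y": -0.81,"z": -0.58,"wx": 0,"wy": 0,"wz": -2.8}
    - {"x": 0.13,"y": -0.81,"z": -0.58,"wx": 0,"wy": 0,"wz": -2.8}
    - {"x": 0.13,"y": -0.81,"z": -0.58,"wx": 0,"wy": 0,"wz": -2.8}
    - {"x": 0.13,"y": -0.81,"z": -0.58,"wx": 0,"wy": 0,"wz": -2.8}
    - {"x": 0,"y": 0,"z": 0,"wx": 0,"wy": 0,"wz": 0}
    - {"x": 0,"y": 0,"z": 0,"wx": 0,"wy": 0,"wz": 0}

```text
clock: 3.65
tool_pos: [586.8, 31.8, 179.9]
tool_rot: [-1.57, 0.088, -0.084]
wrist_force: [-0.6, 1.7, -0.0]
grip_width: 1.001
```

```bash
python3 - <<'E'
from h import *
import pickle
s=arm.read_state();im=arm.get_image("wrist");cv2.imwrite("pics/w_fork.png",im);pickle.dump(s,open("s_fork.pkl","wb"))
M=R.from_rotvec(s["tool_rot"]).as_matrix()
print(s["clock"],s["tool_pos"],M.round(3),s["wrist_force"])
draw(im,"wrist",place(fork(),589.4,30.5,4,-6.5)+place(dock(),589.4,30.5,0,-6.5),s,180,40,460,340,2.5,"pics/d1.png")
E
```

```text
3.65 [586.77075134  31.76365294 179.93188352] [[ 0.994 -0.003  0.11 ]
 [-0.11  -0.     0.994]
 [-0.002 -1.    -0.001]] [-0.61852052  1.6776263  -0.00516833]
```

View pics/w_fork.png

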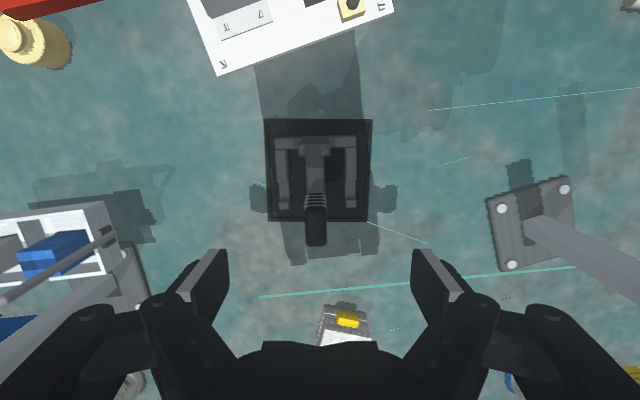

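View pics/d1.png

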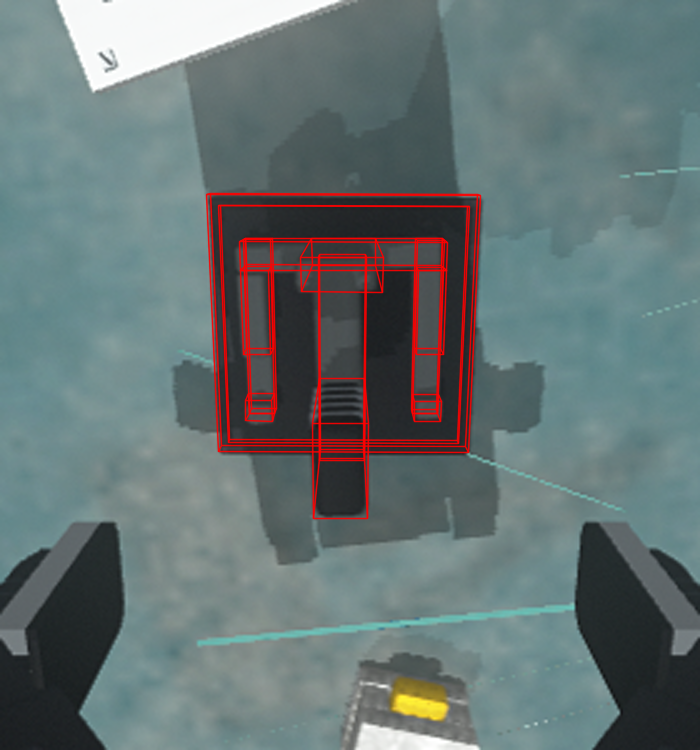

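jog_arm:
  moves:
    - {"x": 0.06,"y": -0.03,"z": -0.5,"wx": 0,"wy": 0,"wz": 0}
    - {"x": 0,"y": 0,"z": -0.5,"wx": 0,"wy": 0,"wz": 0}
    - {"x": 0,"y": 0,"z": -0.5,"wx": 0,"wy": 0,"wz": 0}
    - {"x": 0,"y": 0,"z": -0.47,"wx": 0,"wy": 0,"wz": 0}
    - {"x": 0,"y": 0,"z": 0,"wx": 0,"wy": 0,"wz": 0}

```text
clock: 4.12
tool_pos: [588.4, 34.2, 99.7]
tool_rot: [-1.569, 0.085, -0.078]
wrist_force: [-0.4, -0.8, -0.0]
grip_width: 1.001
```

jog_arm:
  moves:
    - {"x": 0,"y": 0,"z": 0,"wx": 0,"wy": 0,"wz": 0}
    - {"x": 0,"y": 0,"z": 0,"wx": 0,"wy": 0,"wz": 0}
    - {"x": 0,"y": 0,"z": 0,"wx": 0,"wy": 0,"wz": 0}
    - {"x": 0,"y": 0,"z": 0,"wx": 0,"wy": 0,"wz": 0}
    - {"x": 0,"y": 0,"z": 0,"wx": 0,"wy": 0,"wz": 0}
    - {"x": 0,"y": 0,"z": 0,"wx": 0,"wy": 0,"wz": 0}
    - {"x": 0,"y": 0,"z": 0,"wx": 0,"wy": 0,"wz": 0}
    - {"x": 0,"y": 0,"z": 0,"wx": 0,"wy": 0,"wz": 0}
  claw: 1
  newtons: 100

```text
clock: 4.78
tool_pos: [590.2, 31.1, 102.5]
tool_rot: [-1.569, 0.085, -0.085]
wrist_force: [0.2, -0.7, 1.1]
grip_width: 0.152
```

jog_arm:
  moves:
    - {"x": 0,"y": 0,"z": 0.4,"wx": 0,"wy": 0,"wz": 0}
    - {"x": 0,"y": 0,"z": 0.7,"wx": 0,"wy": 0,"wz": 0}
    - {"x": 0,"y": 0,"z": 0.9,"wx": 0,"wy": 0,"wz": 0}
    - {"x": 0,"y": 0,"z": 0.9,"wx": 0,"wy": 0,"wz": 0}
    - {"x": -0.2,"y": -0.3,"z": 0.4,"wx": 0,"wy": 0,"wz": 1.3}
    - {"x": -0.45,"y": -0.7,"z": 0.3,"wx": 0,"wy": 0,"wz": 1.3}
    - {"x": -0.45,"y": -0.7,"z": 0.3,"wx": 0,"wy": 0,"wz": 1.3}
    - {"x": -0.45,"y": -0.7,"z": 0.3,"wx": 0,"wy": 0,"wz": 1.3}

```text
clock: 5.45
tool_pos: [527.1, -65.7, 270.6]
tool_rot: [-1.571, 0.013, -0.012]
wrist_force: [1.2, -1.3, -2.3]
grip_width: 0.153
```

jog_arm:
  moves:
    - {"x": -0.45,"y": -0.7,"z": 0,"wx": 0,"wy": 0,"wz": 1.2}
    - {"x": -0.25,"y": -0.6,"z": 0,"wx": 0,"wy": 0,"wz": 0}
    - {"x": 0,"y": 0,"z": 0,"wx": 0,"wy": 0,"wz": 0}
    - {"x": 0,"y": 0,"z": 0,"wx": 0,"wy": 0,"wz": 0}
    - {"x": 0,"y": 0,"z": 0,"wx": 0,"wy": 0,"wz": 0}

```text
clock: 5.87
tool_pos: [500.2, -116.1, 270.1]
tool_rot: [-1.57, -0.003, 0.003]
wrist_force: [0.2, 1.2, -2.1]
grip_width: 0.151
```

```bash
python3 - <<'E'
from h import *
import pickle
s=arm.read_state();im=arm.get_image("wrist");cv2.imwrite("pics/w_low.png",im);pickle.dump(s,open("s_low.pkl","wb"))
M=R.from_rotvec(s["tool_rot"]).as_matrix()
print(s["clock"],s["tool_pos"],M.round(3),s["wrist_force"],s["grip_width"])
im=arm.get_image("scene");crop(im,280,150,480,300,4,"pics/e_scene.png")
im=arm.get_image("top");crop(im,300,120,440,225,5.7,"pics/e_top.png")
E
```

```text
5.8667 [ 500.24137563 -116.07602675  270.1215517 ] [[ 1.    -0.    -0.004]
 [ 0.004  0.001  1.   ]
 [-0.    -1.     0.001]] [ 0.1812691   1.1913325  -2.08158178] 0.15110952458620647
```

View pics/w_low.png

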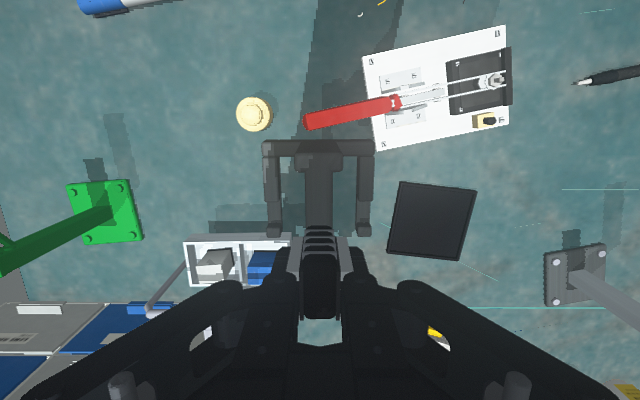

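View pics/e_scene.png

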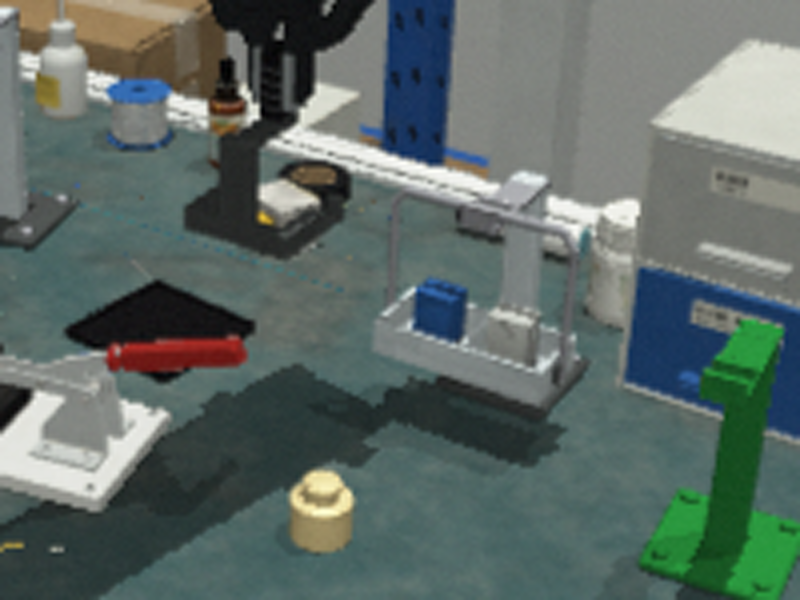

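View pics/e_top.png

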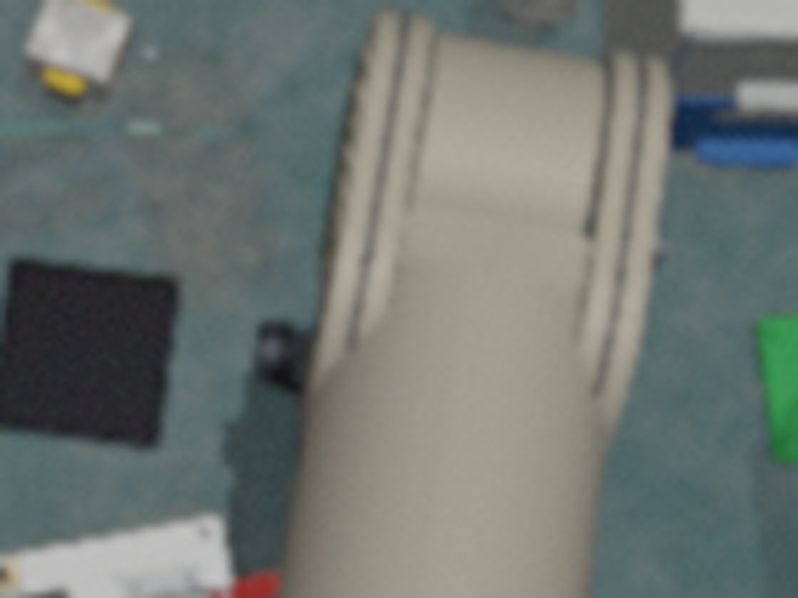

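```bash
cat >> h.py <<'E'
def carrier(): 
    return [box(-28,28,-59,59,0,24),box(-4,4,-58,58,106,114),box(-3,3,-65,-59,10,110),box(-3,3,59,65,10,110)]
E
python3 - <<'E'
from h import *
import pickle
im=cv2.imread("pics/a_top.png");B=place(stand(160),598,-200,0,0)+place(carrier(),598,-200,50,0)
draw(im,"top",B,None,360,125,420,190,9,"pics/f1.png")
im=cv2.imread("pics/a_scene.png")
draw(im,"scene",B,None,365,180,435,265,8,"pics/f2.png")
draw(im,"scene",place(stand(190),587.5,227,0,12.2),None,240,140,310,220,8,"pics/f3.png")
a=[cv2.resize(cv2.imread(f"pics/f{i}.png"),(400,440)) for i in (2,3)];cv2.imwrite("pics/f23.png",cv2.hconcat(a))
im=cv2.imread("pics/w_fork.png");draw(im,"wrist",B,pickle.load(open("s_fork.pkl","rb")),0,180,180,330,4.4,"pics/f4.png")
s=pickle.load(open("s_low.pkl","rb"))
p=s["tool_pos"]; im=cv2.imread("pics/w_low.png");draw(im,"wrist",place(fork(),p[0],p[1],p[2]-98.5,0),s,240,120,400,340,2.7,"pics/f5.png")
E
```

View pics/f1.png

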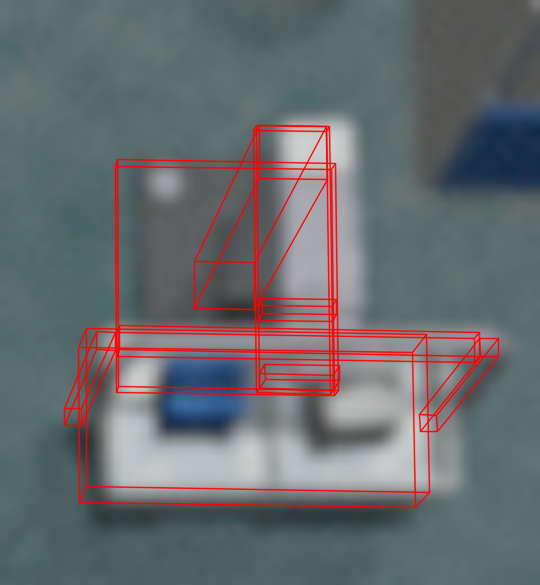

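View pics/f23.png

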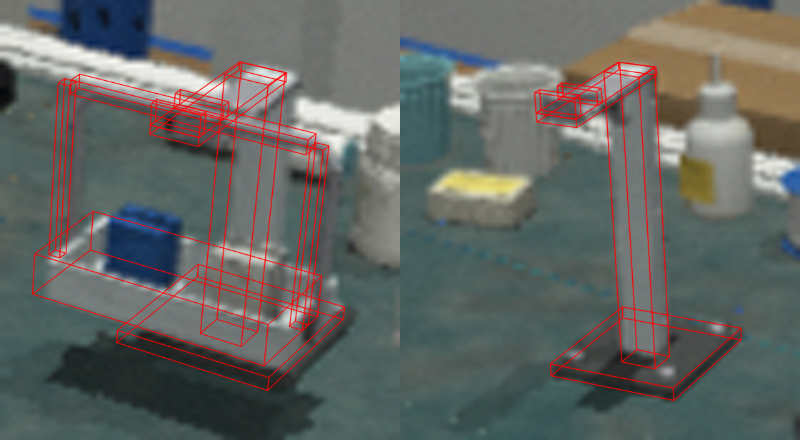

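View pics/f4.png

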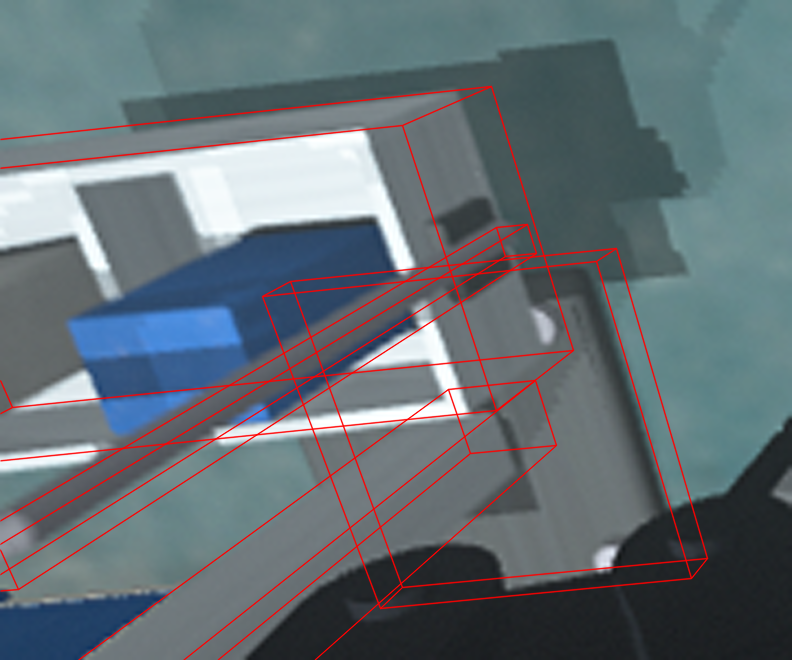

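View pics/f5.png

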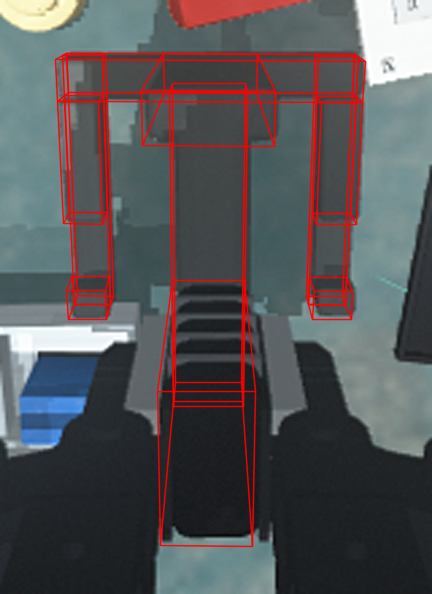

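```bash
python3 - <<'E'
from h import *
import pickle
im=cv2.imread("pics/a_top.png");B=place(stand(160),598,-205.5,0,-1)+place(carrier(),598,-205.5,50,-1)
draw(im,"top",B,None,360,125,420,190,9,"pics/g1.png")
im=cv2.imread("pics/a_scene.png")
draw(im,"scene",B,None,365,180,435,265,8,"pics/g2.png")
im=cv2.imread("pics/w_fork.png");draw(im,"wrist",B,pickle.load(open("s_fork.pkl","rb")),0,180,180,330,4.4,"pics/g4.png")
E
```

```text
(no output)
```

View pics/g1.png

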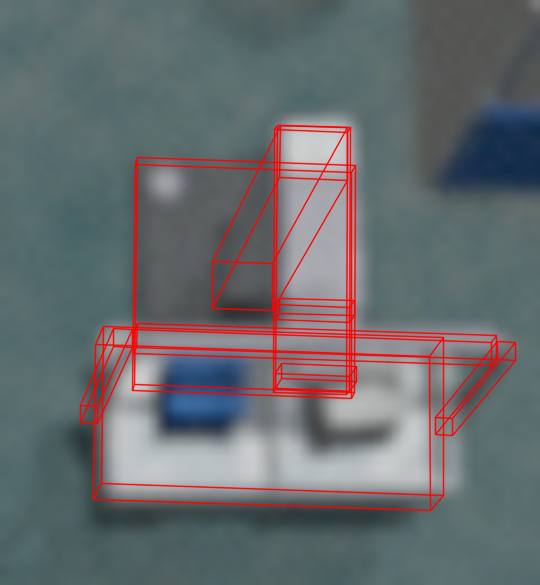

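View pics/g2.png

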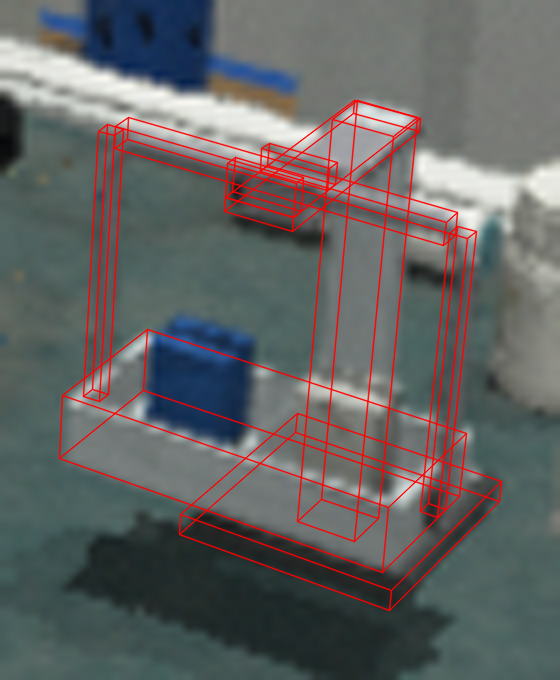

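View pics/g4.png

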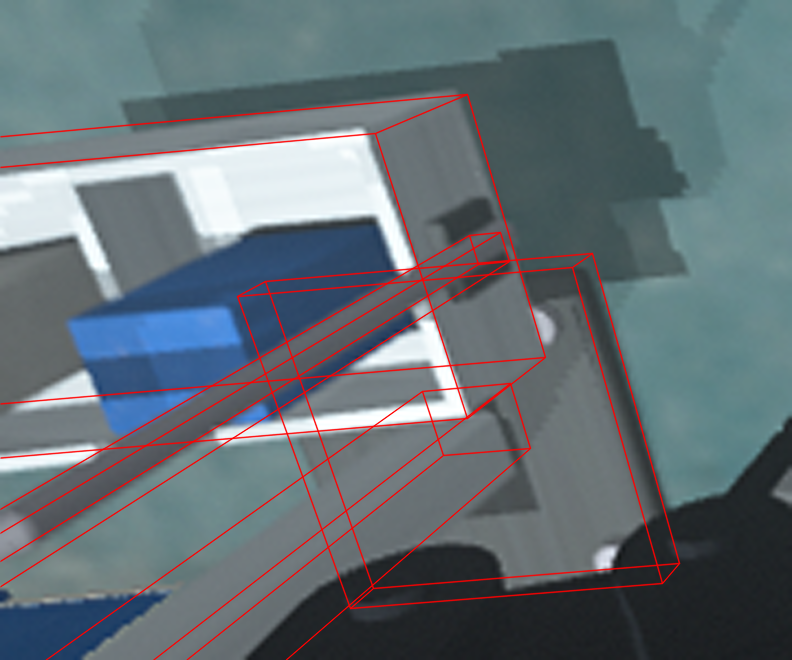

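jog_arm:
  moves:
    - {"x": 0.2,"y": -0.75,"z": -0.35,"wx": 0,"wy": 0,"wz": 0}
    - {"x": 0.2,"y": -0.75,"z": -0.35,"wx": 0,"wy": 0,"wz": 0}
    - {"x": 0.2,"y": -0.75,"z": -0.35,"wx": 0,"wy": 0,"wz": 0}
    - {"x": 0,"y": 0,"z": 0,"wx": 0,"wy": 0,"wz": 0}
    - {"x": 0,"y": 0,"z": 0,"wx": 0,"wy": 0,"wz": 0}
    - {"x": 0,"y": 0,"z": 0,"wx": 0,"wy": 0,"wz": 0}

```text
clock: 6.52
tool_pos: [524.6, -205.7, 228.0]
tool_rot: [-1.57, -0.003, 0.004]
wrist_force: [0.2, 0.0, -2.4]
grip_width: 0.153
```

```bash
python3 - <<'E'
from h import *
import pickle
s=arm.read_state();im=arm.get_image("wrist");cv2.imwrite("pics/w_app.png",im);pickle.dump(s,open("s_app.pkl","wb"))
M=R.from_rotvec(s["tool_rot"]).as_matrix()
print(s["clock"],s["tool_pos"],M.round(3),s["wrist_force"],s["grip_width"])
p=s["tool_pos"];F=place(fork(),p[0],p[1],p[2]-98.5,0)
im=arm.get_image("scene");cv2.imwrite("pics/i_scene.png",im);draw(im,"scene",F,None,330,140,450,265,6,"pics/h_scene.png")
E
```

```text
6.5167 [ 524.5673821  -205.69503074  228.03849856] [[ 1.    -0.001 -0.005]
 [ 0.005  0.     1.   ]
 [-0.001 -1.     0.   ]] [ 0.24431779  0.04014802 -2.39383078] 0.15330953581621443
```

View pics/w_app.png

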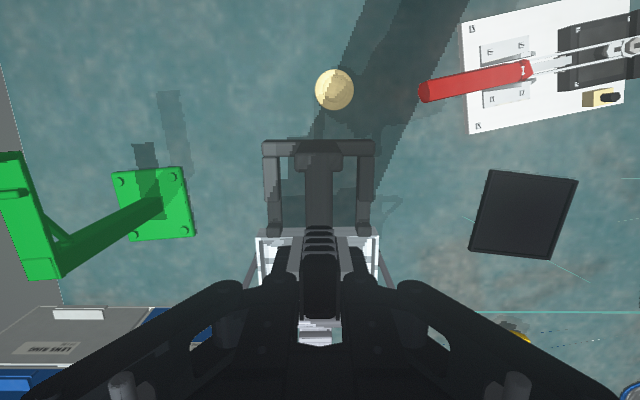

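View pics/h_scene.png

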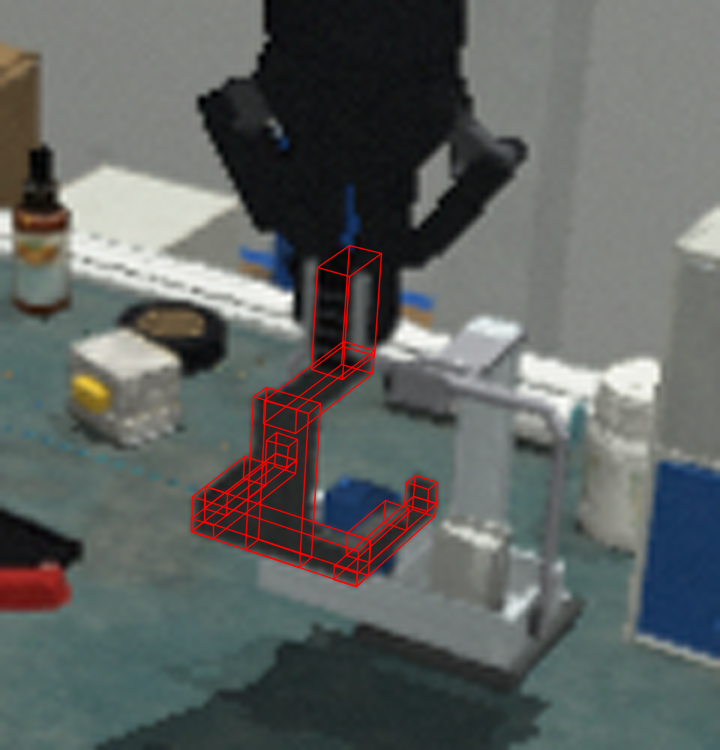

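jog_arm:
  moves:
    - {"x": 0.37,"y": 0,"z": 0,"wx": 0,"wy": 0,"wz": 0}
    - {"x": 0.37,"y": 0,"z": 0,"wx": 0,"wy": 0,"wz": 0}
    - {"x": 0.37,"y": 0,"z": 0,"wx": 0,"wy": 0,"wz": 0}
    - {"x": 0.37,"y": 0,"z": 0,"wx": 0,"wy": 0,"wz": 0}
    - {"x": 0.37,"y": 0,"z": 0,"wx": 0,"wy": 0,"wz": 0}
    - {"x": 0,"y": 0,"z": 0,"wx": 0,"wy": 0,"wz": 0}
    - {"x": 0,"y": 0,"z": 0,"wx": 0,"wy": 0,"wz": 0}

```text
clock: 7.2
tool_pos: [598.7, -205.4, 228.4]
tool_rot: [-1.571, -0.004, 0.004]
wrist_force: [-0.4, -1.2, -3.3]
grip_width: 0.151
```

```bash
python3 - <<'E'
from h import *
import pickle
s=arm.read_state();im=arm.get_image("wrist");cv2.imwrite("pics/w_app2.png",im)
print(s["clock"],s["tool_pos"],s["wrist_force"],s["grip_width"])
p=s["tool_pos"];F=place(fork(),p[0],p[1],p[2]-98.5,0)
im=arm.get_image("scene");crop(im,350,150,450,260,6,"pics/h2.png");draw(im,"scene",F,None,350,150,450,260,6,"pics/h3.png")
E
```

```text
7.2 [ 598.7106203  -205.43216469  228.41420008] [-0.44711728 -1.18389593 -3.27610579] 0.15122297870322476
```

View pics/h2.png

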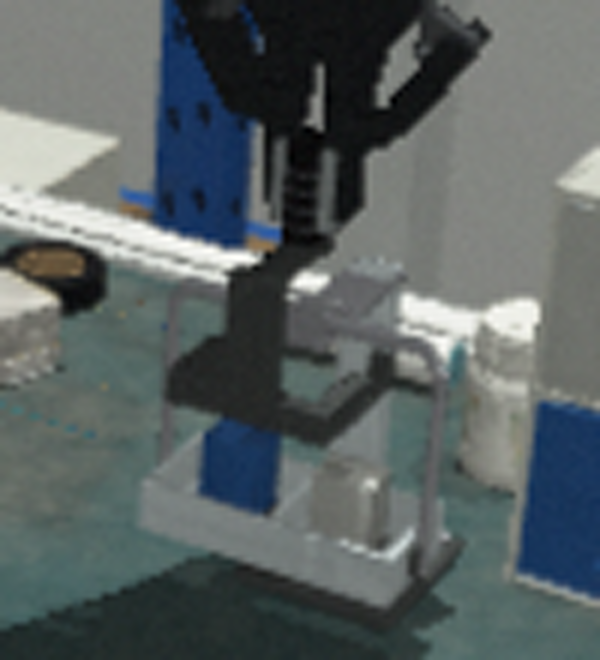

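View pics/h3.png

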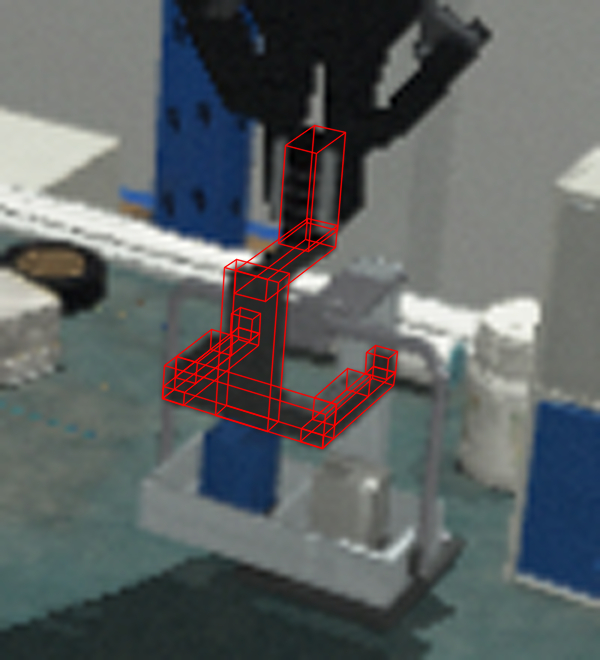

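View pics/w_app2.png

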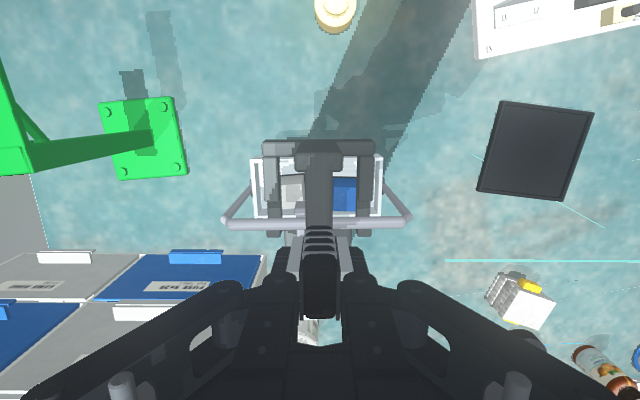

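```bash
python3 - <<'E'
from h import *
s=arm.read_state();im=cv2.imread("pics/w_app2.png");crop(im,215,130,425,250,3.8,"pics/h4.png")
print(s["clock"],onz("wrist",[(250,224),(395,221),(230,223),(407,217)],160,s).round(1))
p=s["tool_pos"]; print(proj("wrist",[p+[0,-32,-88.5],p+[0,32,-88.5],p+[17,-32,-82.5]],s))
E
```

```text
7.3 [[ 599.2 -249.8  160. ]
 [ 596.8 -156.   160. ]
 [ 598.6 -262.7  160. ]
 [ 594.  -148.5  160. ]]
[[272.14521297 212.04747945]
 [362.40798243 212.37783686]
 [271.8342878  237.62466296]]
```

View pics/h4.png

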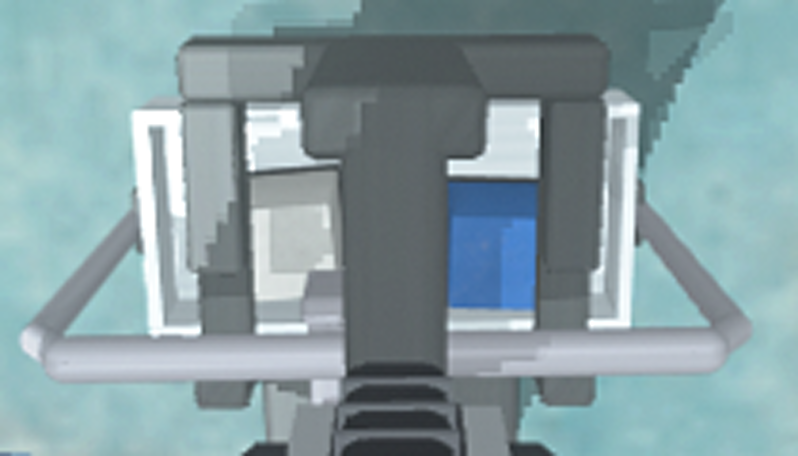

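jog_arm:
  moves:
    - {"x": 0,"y": 0,"z": 0.15,"wx": 0,"wy": 0,"wz": 0}
    - {"x": 0,"y": 0,"z": 0.15,"wx": 0,"wy": 0,"wz": 0}
    - {"x": 0,"y": 0,"z": 0.1,"wx": 0,"wy": 0,"wz": 0}
    - {"x": 0,"y": 0,"z": 0.1,"wx": 0,"wy": 0,"wz": 0}
    - {"x": 0,"y": 0,"z": 0.1,"wx": 0,"wy": 0,"wz": 0}
    - {"x": 0,"y": 0,"z": 0.15,"wx": 0,"wy": 0,"wz": 0}
    - {"x": 0,"y": 0,"z": 0.2,"wx": 0,"wy": 0,"wz": 0}
    - {"x": 0,"y": 0,"z": 0.2,"wx": 0,"wy": 0,"wz": 0}

```text
clock: 7.97
tool_pos: [598.0, -206.7, 274.8]
tool_rot: [-1.571, -0.002, 0.003]
wrist_force: [0.3, 0.6, -6.1]
grip_width: 0.153
```

jog_arm:
  moves:
    - {"x": 0,"y": 0,"z": 0.1,"wx": 0,"wy": 0,"wz": 0}
    - {"x": 0,"y": 0,"z": 0,"wx": 0,"wy": 0,"wz": 0}
    - {"x": 0,"y": 0,"z": 0,"wx": 0,"wy": 0,"wz": 0}
    - {"x": 0,"y": 0,"z": 0,"wx": 0,"wy": 0,"wz": 0}

```text
clock: 8.3
tool_pos: [598.0, -206.7, 277.9]
tool_rot: [-1.571, -0.002, 0.003]
wrist_force: [-0.3, 0.3, -6.9]
grip_width: 0.154
```

```bash
python3 - <<'E'
from h import *
s=arm.read_state();im=arm.get_image("wrist");crop(im,215,130,425,250,3.8,"pics/j1.png")
print(s["clock"],s["tool_pos"],s["wrist_force"],s["grip_width"],s["wrist_torque"])
p=s["tool_pos"]
F=place(fork(),p[0],p[1],p[2]-98.5,0)+place(carrier(),p[0],p[1],p[2]-88.5-110,1)
im=arm.get_image("scene");crop(im,350,130,450,260,5,"pics/j2.png");draw(im,"scene",F,None,350,130,450,260,5,"pics/j3.png")
cv2.imwrite("pics/j23.png",cv2.resize(cv2.hconcat([cv2.imread("pics/j2.png"),cv2.imread("pics/j3.png")]),(800,520)))
E
```

```text
8.3 [ 598.01393046 -206.70011646  277.90702063] [-0.34810975  0.31633154 -6.89525663] 0.15394772463667128 [-0.03556796 -0.05316149  0.03905109]
```

View pics/j1.png

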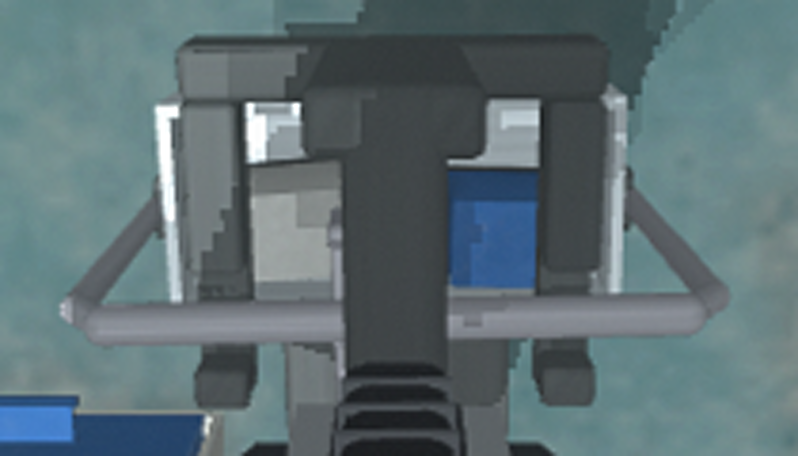

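View pics/j23.png

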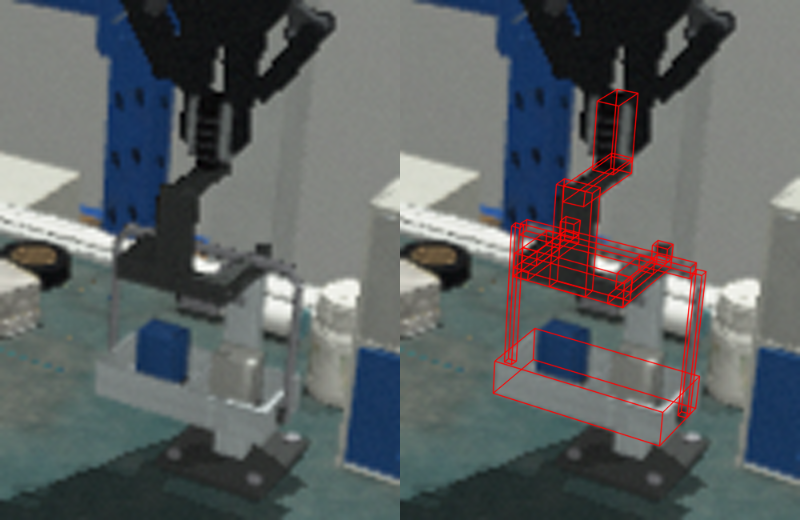

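jog_arm:
  moves:
    - {"x": -0.08,"y": 0,"z": 0,"wx": 0,"wy": 0,"wz": 0}
    - {"x": -0.16,"y": 0,"z": 0,"wx": 0,"wy": 0,"wz": 0}
    - {"x": -0.24,"y": 0,"z": 0,"wx": 0,"wy": 0,"wz": 0}
    - {"x": -0.3,"y": 0,"z": 0,"wx": 0,"wy": 0,"wz": 0}
    - {"x": -0.3,"y": 0,"z": 0.1,"wx": 0,"wy": 0,"wz": 0}
    - {"x": -0.3,"y": 0,"z": 0.2,"wx": 0,"wy": 0,"wz": 0}
    - {"x": -0.24,"y": 0,"z": 0.2,"wx": 0,"wy": 0,"wz": 0}
    - {"x": -0.16,"y": 0.08,"z": 0.2,"wx": 0,"wy": 0,"wz": 0}

```text
clock: 9.07
tool_pos: [525.2, -204.6, 306.8]
tool_rot: [-1.571, -0.001, 0.001]
wrist_force: [0.1, -0.4, -6.1]
grip_width: 0.151
```

jog_arm:
  moves:
    - {"x": -0.08,"y": 0.16,"z": 0.2,"wx": 0,"wy": 0,"wz": 0}
    - {"x": 0,"y": 0.24,"z": 0.1,"wx": 0,"wy": 0,"wz": 0}
    - {"x": 0,"y": 0.32,"z": 0,"wx": 0,"wy": 0,"wz": 0}
    - {"x": 0,"y": 0.4,"z": 0,"wx": 0,"wy": 0,"wz": 0}
    - {"x": 0,"y": 0.4,"z": 0,"wx": 0,"wy": 0,"wz": 0}
    - {"x": 0,"y": 0.4,"z": 0,"wx": 0,"wy": 0,"wz": 0}
    - {"x": 0,"y": 0.4,"z": 0,"wx": 0,"wy": 0,"wz": 0}
    - {"x": 0,"y": 0.4,"z": 0,"wx": 0,"wy": 0,"wz": 0}

```text
clock: 9.73
tool_pos: [524.0, -92.6, 318.3]
tool_rot: [-1.57, -0.004, 0.004]
wrist_force: [0.5, 0.0, -6.6]
grip_width: 0.15
```

jog_arm:
  moves:
    - {"x": 0,"y": 0.4,"z": 0,"wx": 0,"wy": 0,"wz": 0.25}
    - {"x": 0,"y": 0.4,"z": 0,"wx": 0,"wy": 0,"wz": 0.5}
    - {"x": 0,"y": 0.4,"z": 0,"wx": 0,"wy": 0,"wz": 0.75}
    - {"x": 0,"y": 0.4,"z": 0,"wx": 0,"wy": 0,"wz": 0.75}
    - {"x": 0,"y": 0.4,"z": 0,"wx": 0,"wy": 0,"wz": 0.75}
    - {"x": -0.02,"y": 0.4,"z": 0,"wx": 0,"wy": 0,"wz": 0.75}
    - {"x": -0.04,"y": 0.4,"z": 0,"wx": 0,"wy": 0,"wz": 0.75}
    - {"x": -0.04,"y": 0.4,"z": 0,"wx": 0,"wy": 0,"wz": 0.75}

```text
clock: 10.4
tool_pos: [519.5, 34.8, 318.3]
tool_rot: [-1.569, -0.075, 0.076]
wrist_force: [0.4, 0.0, -6.0]
grip_width: 0.153
```

jog_arm:
  moves:
    - {"x": -0.04,"y": 0.4,"z": 0,"wx": 0,"wy": 0,"wz": 0.75}
    - {"x": -0.04,"y": 0.4,"z": 0,"wx": 0,"wy": 0,"wz": 0.75}
    - {"x": -0.04,"y": 0.4,"z": 0,"wx": 0,"wy": 0,"wz": 0.75}
    - {"x": -0.04,"y": 0.4,"z": 0,"wx": 0,"wy": 0,"wz": 0.75}
    - {"x": -0.04,"y": 0.4,"z": 0,"wx": 0,"wy": 0,"wz": 0.75}
    - {"x": -0.04,"y": 0.4,"z": 0,"wx": 0,"wy": 0,"wz": 0.75}
    - {"x": -0.04,"y": 0.4,"z": 0,"wx": 0,"wy": 0,"wz": 0.75}
    - {"x": 0,"y": 0.4,"z": 0,"wx": 0,"wy": 0,"wz": 0.75}

```text
clock: 11.07
tool_pos: [508.2, 162.9, 318.4]
tool_rot: [-1.565, -0.158, 0.158]
wrist_force: [-0.5, -0.1, -6.0]
grip_width: 0.151
```

jog_arm:
  moves:
    - {"x": 0,"y": 0.36,"z": 0,"wx": 0,"wy": 0,"wz": 0.5}
    - {"x": 0,"y": 0.3,"z": 0,"wx": 0,"wy": 0,"wz": 0}
    - {"x": 0,"y": 0.24,"z": 0,"wx": 0,"wy": 0,"wz": 0}
    - {"x": 0,"y": 0.16,"z": 0,"wx": 0,"wy": 0,"wz": 0}
    - {"x": 0,"y": 0.08,"z": 0,"wx": 0,"wy": 0,"wz": 0}
    - {"x": 0,"y": 0,"z": 0,"wx": 0,"wy": 0,"wz": 0}
    - {"x": 0,"y": 0,"z": 0,"wx": 0,"wy": 0,"wz": 0}
    - {"x": 0,"y": 0,"z": 0,"wx": 0,"wy": 0,"wz": 0}

```text
clock: 11.73
tool_pos: [508.8, 205.9, 318.4]
tool_rot: [-1.565, -0.163, 0.163]
wrist_force: [-0.3, 0.4, -6.2]
grip_width: 0.149
```

```bash
python3 - <<'E'
from h import *
import pickle
s=arm.read_state();im=arm.get_image("wrist");cv2.imwrite("pics/k1.png",im)
pickle.dump(s,open("s_k.pkl","wb"))
print(s["clock"],s["tool_pos"],s["wrist_force"],s["grip_width"],R.from_rotvec(s["tool_rot"]).as_matrix().round(3))
p=s["tool_pos"]
F=place(fork(),p[0],p[1],p[2]-98.5,12)+place(stand(190),587.2,227.5,0,12.2)
im=arm.get_image("scene");cv2.imwrite("pics/k_s.png",im);crop(im,200,80,340,220,5,"pics/k2.png");draw(im,"scene",F,None,200,80,340,220,5,"pics/k3.png")
E
```

```text
11.7333 [508.76913972 205.8821894  318.40286075] [-0.33923987  0.43303953 -6.24484699] 0.1492002290198287 [[ 0.979  0.    -0.206]
 [ 0.206 -0.     0.979]
 [ 0.    -1.    -0.   ]]
```

View pics/k1.png

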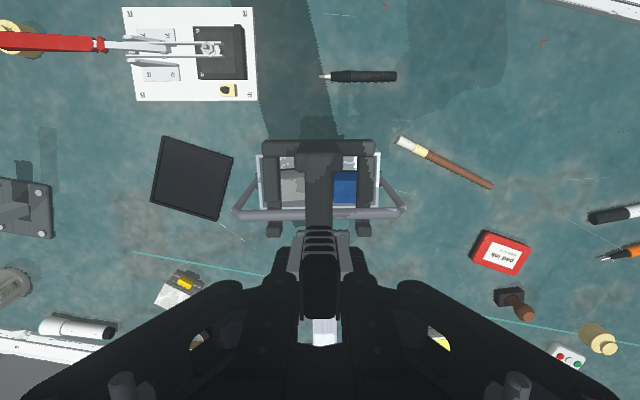

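View pics/k3.png

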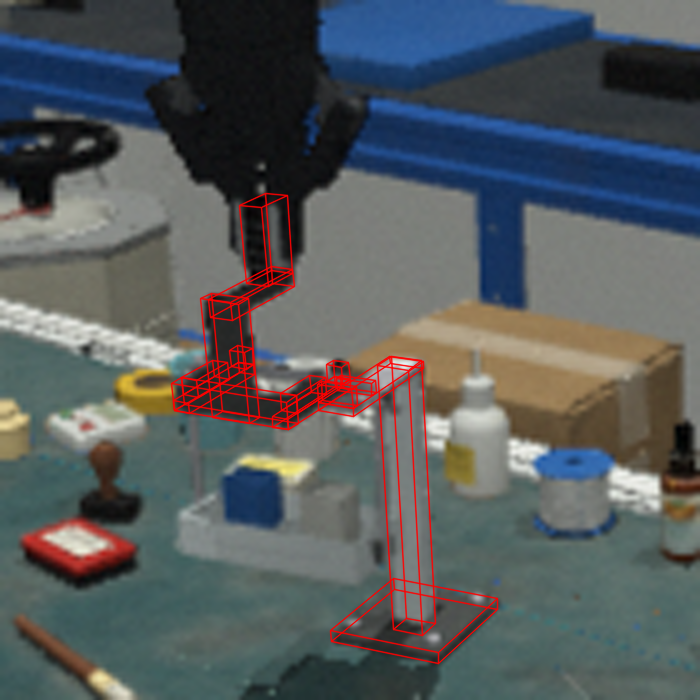

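```bash
python3 - <<'E'
from h import *
import pickle
s=pickle.load(open("s_k.pkl","rb"));im=cv2.imread("pics/k1.png");
draw(im,"wrist",place(stand(190),587,229,0,12.2),s,280,220,380,360,5,"pics/k4.png")
draw(im,"wrist",place(stand(190),587,226,0,12.2),s,280,220,380,360,5,"pics/k5.png")
cv2.imwrite("pics/k45.png",cv2.resize(cv2.hconcat([cv2.imread("pics/k4.png"),cv2.imread("pics/k5.png")]),(800,560)))
E
```

```text
(no output)
```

View pics/k45.png

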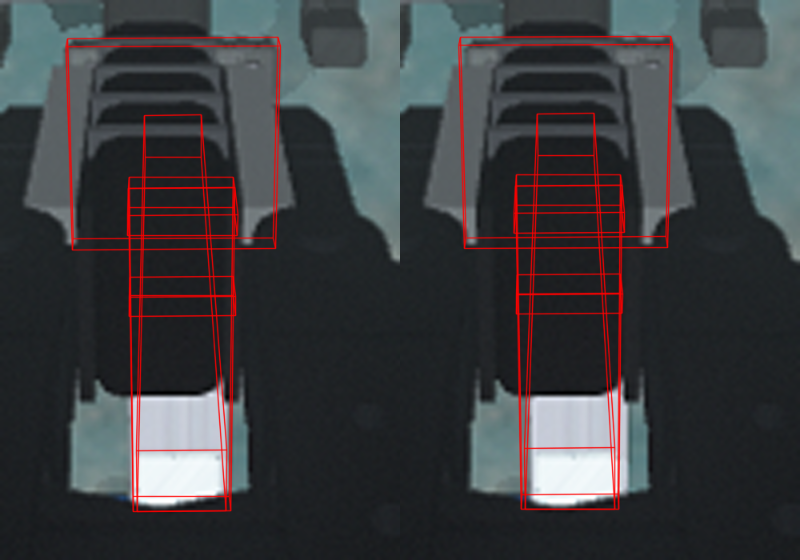

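jog_arm:
  moves:
    - {"x": 0.08,"y": 0.02,"z": 0,"wx": 0,"wy": 0,"wz": 0}
    - {"x": 0.16,"y": 0.05,"z": 0,"wx": 0,"wy": 0,"wz": 0}
    - {"x": 0.23,"y": 0.07,"z": 0,"wx": 0,"wy": 0,"wz": 0}
    - {"x": 0.29,"y": 0.08,"z": 0,"wx": 0,"wy": 0,"wz": 0}
    - {"x": 0.29,"y": 0.08,"z": 0,"wx": 0,"wy": 0,"wz": 0}
    - {"x": 0.29,"y": 0.08,"z": 0,"wx": 0,"wy": 0,"wz": 0}
    - {"x": 0.23,"y": 0.07,"z": 0,"wx": 0,"wy": 0,"wz": 0}
    - {"x": 0.2,"y": 0.05,"z": 0,"wx": 0,"wy": 0,"wz": 0}

```text
clock: 12.5
tool_pos: [580.7, 227.2, 317.8]
tool_rot: [-1.565, -0.164, 0.164]
wrist_force: [-0.2, 0.9, -5.9]
grip_width: 0.154
```

jog_arm:
  moves:
    - {"x": 0.12,"y": 0.03,"z": 0,"wx": 0,"wy": 0,"wz": 0}
    - {"x": 0.06,"y": 0.02,"z": 0,"wx": 0,"wy": 0,"wz": 0}
    - {"x": 0,"y": 0,"z": 0,"wx": 0,"wy": 0,"wz": 0}
    - {"x": 0,"y": 0,"z": 0,"wx": 0,"wy": 0,"wz": 0}
    - {"x": 0,"y": 0,"z": 0,"wx": 0,"wy": 0,"wz": 0}

```text
clock: 12.92
tool_pos: [586.3, 228.7, 318.5]
tool_rot: [-1.564, -0.164, 0.164]
wrist_force: [0.3, -0.0, -5.8]
grip_width: 0.153
```

```bash
python3 - <<'E'
from h import *
import pickle
s=arm.read_state();im=arm.get_image("wrist");cv2.imwrite("pics/l1.png",im)
pickle.dump(s,open("s_l.pkl","wb"))
print(s["clock"],s["tool_pos"],s["wrist_force"],s["grip_width"],R.from_rotvec(s["tool_rot"]).as_matrix()[:,0].round(3))
crop(im,210,120,430,270,3.6,"pics/l4.png")
p=s["tool_pos"]
F=place(fork(),p[0],p[1],p[2]-98.5,12)+place(stand(190),587,228,0,12.2)
im=arm.get_image("scene");crop(im,200,80,340,220,5,"pics/l2.png");draw(im,"scene",F,None,200,80,340,220,5,"pics/l3.png")
im=arm.get_image("top");crop(im,200,100,300,200,6,"pics/l5.png")
E
```

```text
12.9167 [586.26578035 228.74148605 318.4986518 ] [ 0.25317354 -0.03895051 -5.8461922 ] 0.15335734995129424 [ 0.978  0.207 -0.   ]
```

View pics/l4.png

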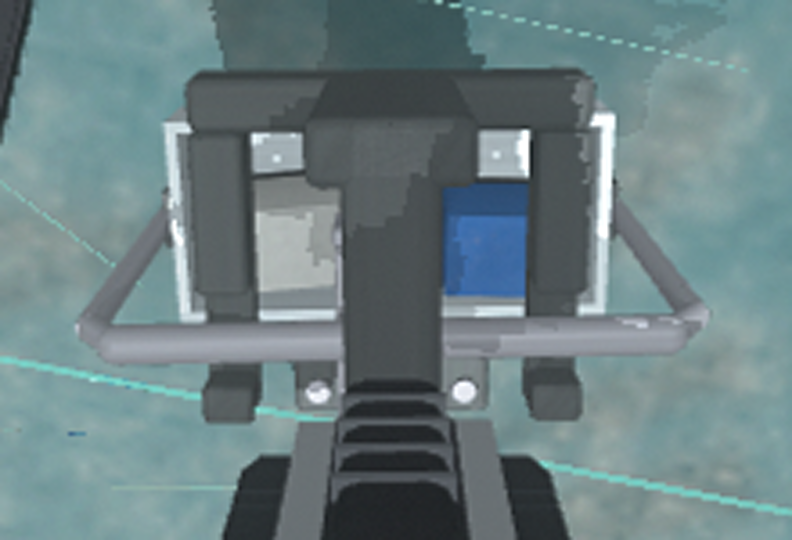

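View pics/l2.png

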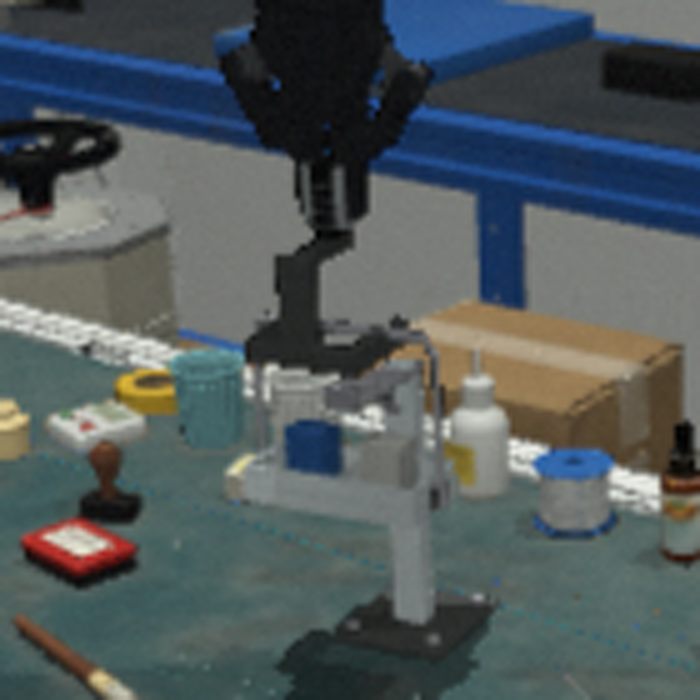

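View pics/l3.png

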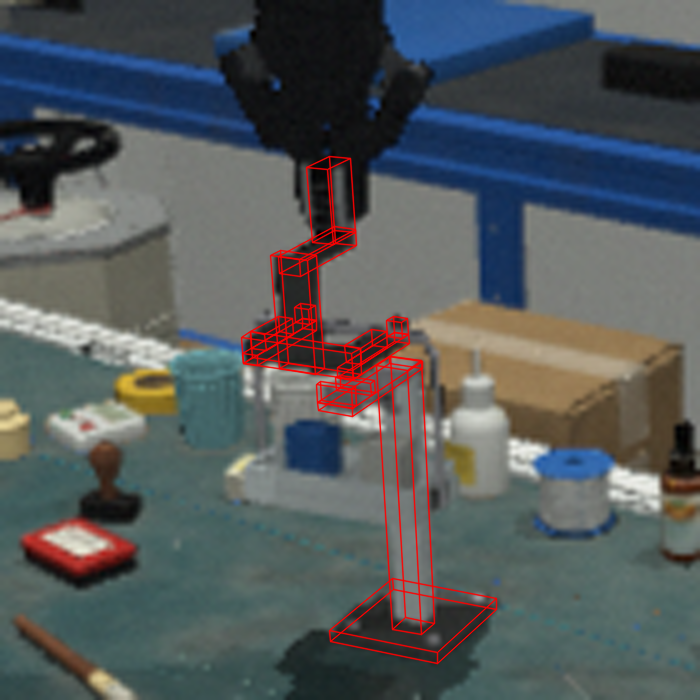

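```bash
python3 - <<'E'
from h import *
im=cv2.imread("pics/a_scene.png")
crop(im,245,140,315,220,9,"pics/m0.png")
draw(im,"scene",place(stand(190),587,228,0,12.2),None,245,140,315,220,9,"pics/m1.png")
draw(im,"scene",place(stand(190),587,225,0,12.2),None,245,140,315,220,9,"pics/m2.png")
cv2.imwrite("pics/m12.png",cv2.resize(cv2.hconcat([cv2.imread("pics/m1.png"),cv2.imread("pics/m2.png")]),(800,460)))
E
```

```text
(no output)
```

View pics/m12.png

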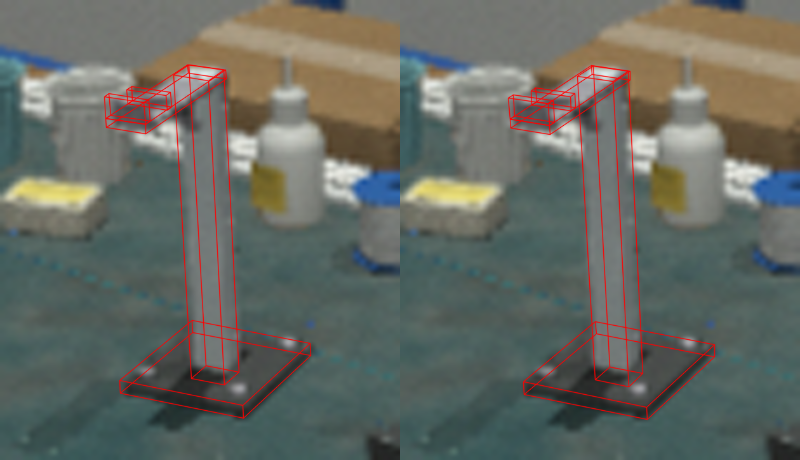

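View pics/l5.png

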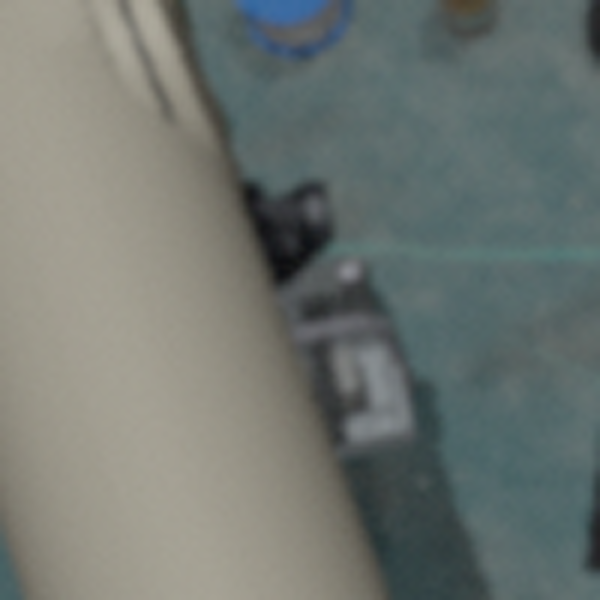

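```bash
python3 - <<'E'
from h import *
import pickle
s=pickle.load(open("s_l.pkl","rb"));im=cv2.imread("pics/l1.png")
f=lambda uv:(np.array(uv)+.5)/3.6-.5+[210,120]
b=onz("wrist",f([(130,344),(680,334)]),s["tool_pos"][2]-88.5,s);print("bar",b.round(1), b.mean(0), np.degrees(np.arctan2(-(b[1]-b[0])[0],(b[1]-b[0])[1])))
c=np.cos(np.radians(12.2));sn=np.sin(np.radians(12.2));M=np.array([[c,-sn],[sn,c]])
sc=onz("wrist",f([(318,392),(464,391)]),9,s);print("screws now",sc.round(1),((sc[:,:2]-[587,228])@M).round(1))
s0=pickle.load(open("s_tall.pkl","rb"))
uv=(np.array([(142,130),(349,123),(154,333),(352,326)])+.5)/5-.5+[270,180]
sc=onz("wrist",uv,9,s0);print("screws tall view",sc.round(1),((sc[:,:2]-[587,228])@M).round(1))
E
```

```text
bar [[599.3 179.5 230. ]
 [574.8 285.2 230. ]] [587.01165024 232.3168069  229.9986518 ] 13.045166517710774
screws now [[692.2 220.3   9. ]
 [679.2 279.3   9. ]] [[101.2 -29.8]
 [101.   30.6]]
screws tall view [[628.7 206.9   9. ]
 [615.7 266.    9. ]
 [692.1 220.9   9. ]
 [678.9 279.7   9. ]] [[ 36.3 -29.5]
 [ 36.1  31.1]
 [101.2 -29.2]
 [100.8  31.1]]
```

jog_arm:
  moves:
    - {"x": 0,"y": 0,"z": -0.1,"wx": 0,"wy": 0,"wz": 0}
    - {"x": 0,"y": 0,"z": -0.2,"wx": 0,"wy": 0,"wz": 0}
    - {"x": 0,"y": 0,"z": -0.2,"wx": 0,"wy": 0,"wz": 0}
    - {"x": 0,"y": 0,"z": -0.15,"wx": 0,"wy": 0,"wz": 0}
    - {"x": 0,"y": 0,"z": -0.15,"wx": 0,"wy": 0,"wz": 0}
    - {"x": 0,"y": 0,"z": -0.08,"wx": 0,"wy": 0,"wz": 0}
    - {"x": 0,"y": 0,"z": -0.08,"wx": 0,"wy": 0,"wz": 0}
    - {"x": 0,"y": 0,"z": -0.08,"wx": 0,"wy": 0,"wz": 0}

```text
clock: 13.73
tool_pos: [586.7, 228.9, 276.7]
tool_rot: [-1.564, -0.164, 0.163]
wrist_force: [0.4, -0.8, -3.0]
grip_width: 0.152
```

jog_arm:
  moves:
    - {"x": 0,"y": 0,"z": -0.08,"wx": 0,"wy": 0,"wz": 0}
    - {"x": 0,"y": 0,"z": -0.08,"wx": 0,"wy": 0,"wz": 0}
    - {"x": 0,"y": 0,"z": 0,"wx": 0,"wy": 0,"wz": 0}
    - {"x": 0,"y": 0,"z": 0,"wx": 0,"wy": 0,"wz": 0}

```text
clock: 14.07
tool_pos: [586.7, 228.8, 270.6]
tool_rot: [-1.564, -0.164, 0.163]
wrist_force: [0.6, 1.1, -2.7]
grip_width: 0.15
```

```bash
python3 - <<'E'
from h import *
s=arm.read_state();im=arm.get_image("wrist");crop(im,210,120,430,270,3.6,"pics/n1.png")
print(s["clock"],s["tool_pos"],s["wrist_force"],s["wrist_torque"])
im=arm.get_image("scene");crop(im,230,110,310,210,6,"pics/n2.png")
E
```

```text
14.0667 [586.65963091 228.78631958 270.5698739 ] [ 0.56112713  1.06085452 -2.6948663 ] [ 0.02619906 -0.04402349  0.02041402]
```

View pics/n1.png

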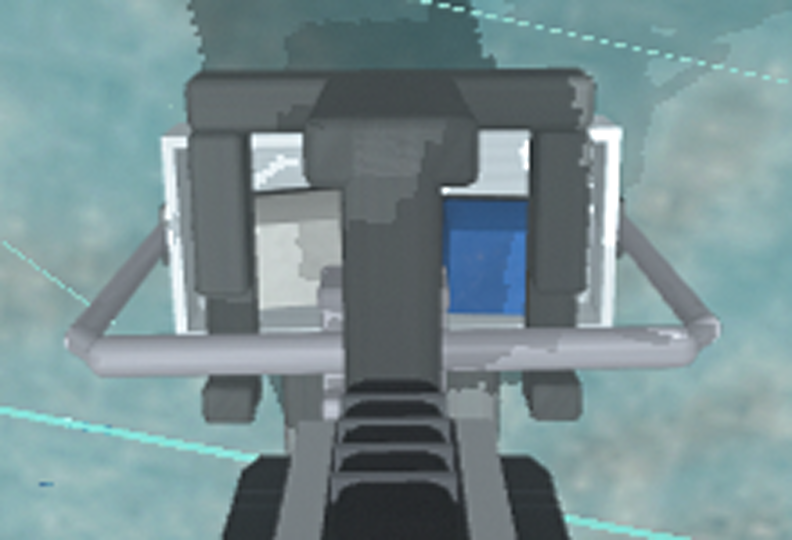

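View pics/n2.png

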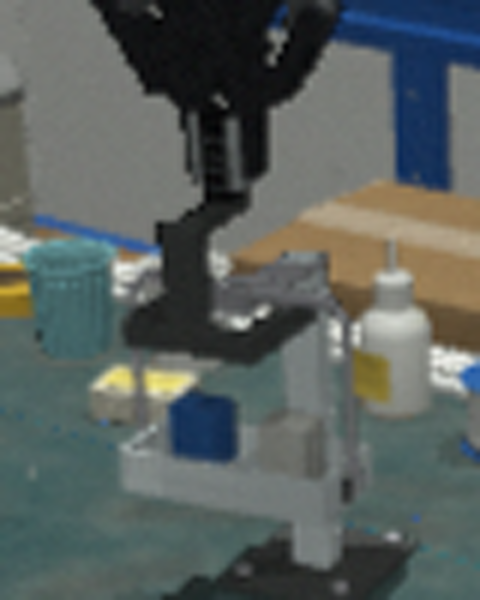

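jog_arm:
  moves:
    - {"x": 0,"y": 0,"z": -0.1,"wx": 0,"wy": 0,"wz": 0}
    - {"x": 0,"y": 0,"z": -0.1,"wx": 0,"wy": 0,"wz": 0}
    - {"x": 0,"y": 0,"z": -0.1,"wx": 0,"wy": 0,"wz": 0}
    - {"x": 0,"y": 0,"z": 0,"wx": 0,"wy": 0,"wz": 0}
    - {"x": 0,"y": 0,"z": 0,"wx": 0,"wy": 0,"wz": 0}
    - {"x": 0,"y": 0,"z": 0,"wx": 0,"wy": 0,"wz": 0}

```text
clock: 14.67
tool_pos: [586.6, 228.8, 258.4]
tool_rot: [-1.565, -0.164, 0.164]
wrist_force: [-0.4, 0.1, -2.8]
grip_width: 0.152
```

```bash
python3 - <<'E'
from h import *
s=arm.read_state();im=arm.get_image("wrist");crop(im,210,120,430,270,3.6,"pics/o1.png")
print(s["clock"],s["tool_pos"],s["wrist_force"],s["wrist_torque"])
p=s["tool_pos"];F=place(fork(),p[0],p[1],p[2]-98.5,12)+place(carrier(),587,228,80,12.2)
im=arm.get_image("scene");draw(im,"scene",F,None,230,110,310,210,6,"pics/o2.png")
E
```

```text
14.6667 [586.58188797 228.80174619 258.35581137] [-0.40188338  0.0913764  -2.78628271] [ 0.03356118 -0.04363055  0.06764639]
```

View pics/o1.png

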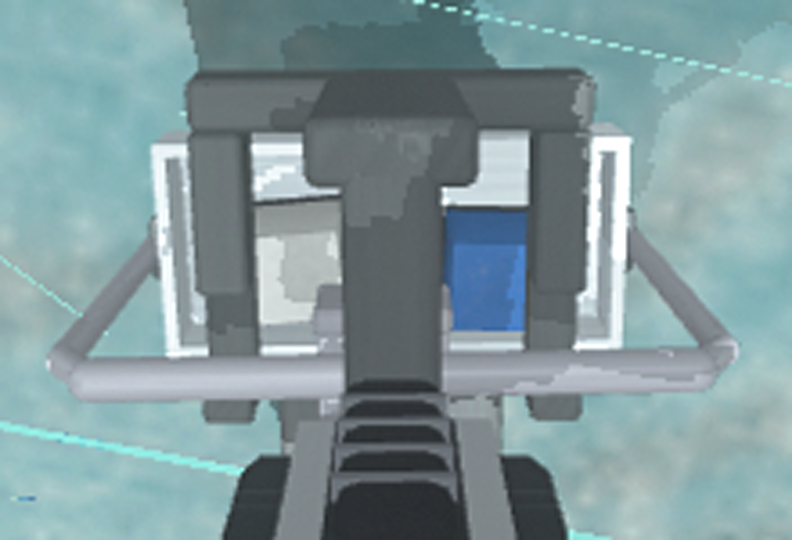

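View pics/o2.png

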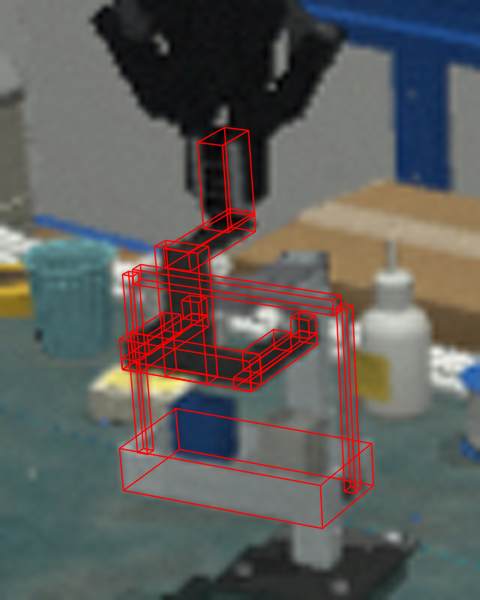

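jog_arm:
  moves:
    - {"x": -0.2,"y": -0.04,"z": 0,"wx": 0,"wy": 0,"wz": 0}
    - {"x": -0.3,"y": -0.065,"z": 0,"wx": 0,"wy": 0,"wz": 0}
    - {"x": -0.4,"y": -0.087,"z": 0,"wx": 0,"wy": 0,"wz": 0}
    - {"x": -0.4,"y": -0.087,"z": 0,"wx": 0,"wy": 0,"wz": 0}
    - {"x": -0.4,"y": -0.087,"z": 0,"wx": 0,"wy": 0,"wz": 0}
    - {"x": -0.4,"y": -0.087,"z": 0,"wx": 0,"wy": 0,"wz": 0}
    - {"x": -0.3,"y": -0.065,"z": 0,"wx": 0,"wy": 0,"wz": 0}
    - {"x": 0,"y": 0,"z": 0,"wx": 0,"wy": 0,"wz": 0}

```text
clock: 15.43
tool_pos: [488.5, 207.8, 258.8]
tool_rot: [-1.564, -0.164, 0.164]
wrist_force: [-0.1, -0.1, -2.0]
grip_width: 0.15
```

```bash
python3 - <<'E'
from h import *
s=arm.read_state();
print(s["clock"],s["tool_pos"],s["wrist_force"],R.from_rotvec(s["tool_rot"]).as_matrix()[:,0])
im=arm.get_image("scene");crop(im,200,110,310,210,6,"pics/p2.png")
E
```

```text
15.4333 [488.48779848 207.8104699  258.82763192] [-0.06657914 -0.05908584 -1.97630502] [ 9.78203496e-01  2.07648502e-01 -1.40113003e-04]
```

View pics/p2.png

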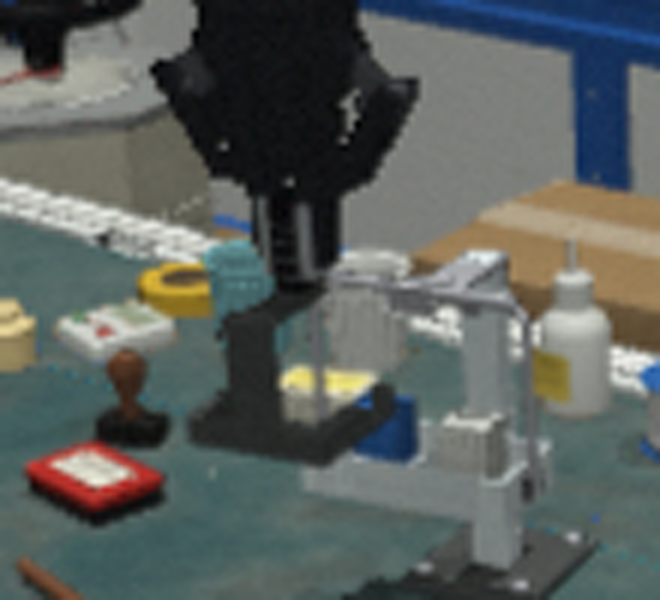

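jog_arm:
  moves:
    - {"x": 0.1,"y": -0.75,"z": -0.1,"wx": 0,"wy": 0,"wz": -2.5}
    - {"x": 0.1,"y": -0.75,"z": -0.1,"wx": 0,"wy": 0,"wz": -2.5}
    - {"x": 0.1,"y": -0.75,"z": -0.1,"wx": 0,"wy": 0,"wz": -2.5}
    - {"x": 0.1,"y": -0.75,"z": -0.1,"wx": 0,"wy": 0,"wz": -2.5}
    - {"x": 0.1,"y": -0.75,"z": -0.1,"wx": 0,"wy": 0,"wz": -2.5}
    - {"x": 0.68,"y": -0.22,"z": -0.5,"wx": 0,"wy": 0,"wz": -1.9}
    - {"x": 0.68,"y": -0.22,"z": -0.5,"wx": 0,"wy": 0,"wz": -1.9}
    - {"x": 0.68,"y": -0.22,"z": -0.5,"wx": 0,"wy": 0,"wz": -1.9}

```text
clock: 16.15
tool_pos: [594.0, 30.8, 178.1]
tool_rot: [-1.569, 0.086, -0.089]
wrist_force: [0.5, 0.9, -1.6]
grip_width: 0.153
```

jog_arm:
  moves:
    - {"x": 0,"y": 0,"z": 0,"wx": 0,"wy": 0,"wz": 0}
    - {"x": 0,"y": 0,"z": 0,"wx": 0,"wy": 0,"wz": 0}
    - {"x": 0,"y": 0,"z": 0,"wx": 0,"wy": 0,"wz": 0}

```text
clock: 16.4
tool_pos: [592.3, 31.7, 178.4]
tool_rot: [-1.569, 0.086, -0.085]
wrist_force: [-0.3, 0.1, -2.1]
grip_width: 0.154
```

```bash
python3 - <<'E'
from h import *
s=arm.read_state();im=arm.get_image("wrist")
print(s["clock"],s["tool_pos"],s["wrist_force"],R.from_rotvec(s["tool_rot"]).as_matrix()[:,0])
draw(im,"wrist",place(dock(),589.3,30.5,0,-6.5),s,220,80,420,280,3,"pics/q1.png")
E
```

```text
16.4 [592.31318454  31.71472985 178.39625444] [-0.25774665  0.05958407 -2.06194468] [ 9.94074507e-01 -1.08700767e-01 -1.33295813e-04]
```

View pics/q1.png

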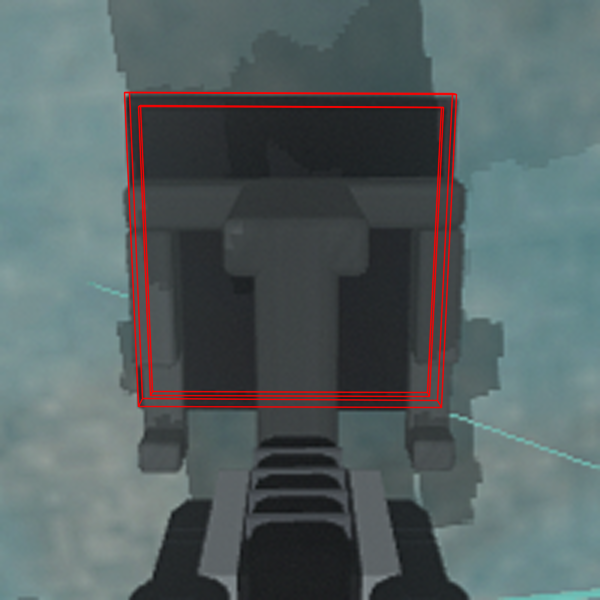

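jog_arm:
  moves:
    - {"x": -0.05,"y": -0.02,"z": -0.4,"wx": 0,"wy": 0,"wz": 0}
    - {"x": 0,"y": 0,"z": -0.5,"wx": 0,"wy": 0,"wz": 0}
    - {"x": 0,"y": 0,"z": -0.4,"wx": 0,"wy": 0,"wz": 0}
    - {"x": 0,"y": 0,"z": -0.25,"wx": 0,"wy": 0,"wz": 0}
    - {"x": 0,"y": 0,"z": -0.15,"wx": 0,"wy": 0,"wz": 0}
    - {"x": 0,"y": 0,"z": -0.1,"wx": 0,"wy": 0,"wz": 0}
    - {"x": 0,"y": 0,"z": -0.06,"wx": 0,"wy": 0,"wz": 0}
    - {"x": 0,"y": 0,"z": 0,"wx": 0,"wy": 0,"wz": 0}

```text
clock: 17.12
tool_pos: [590.4, 31.0, 104.4]
tool_rot: [-1.569, 0.085, -0.086]
wrist_force: [-0.4, -0.5, -2.4]
grip_width: 0.152
```

jog_arm:
  moves:
    - {"x": 0,"y": 0,"z": 0,"wx": 0,"wy": 0,"wz": 0}
    - {"x": 0,"y": 0,"z": 0,"wx": 0,"wy": 0,"wz": 0}
    - {"x": 0,"y": 0,"z": 0,"wx": 0,"wy": 0,"wz": 0}

```text
clock: 17.37
tool_pos: [590.5, 30.9, 104.5]
tool_rot: [-1.569, 0.085, -0.086]
wrist_force: [0.4, -0.6, -2.7]
grip_width: 0.149
```

jog_arm:
  moves:
    - {"x": 0,"y": 0,"z": -0.025,"wx": 0,"wy": 0,"wz": 0}
    - {"x": 0,"y": 0,"z": -0.025,"wx": 0,"wy": 0,"wz": 0}
    - {"x": 0,"y": 0,"z": 0,"wx": 0,"wy": 0,"wz": 0}
    - {"x": 0,"y": 0,"z": 0,"wx": 0,"wy": 0,"wz": 0}

```text
clock: 17.7
tool_pos: [590.5, 30.8, 102.4]
tool_rot: [-1.569, 0.085, -0.087]
wrist_force: [-0.7, -1.3, 2.5]
grip_width: 0.15
```

Contact: the force went to +2.5 N. I'll release and then rise straight up.

jog_arm:
  moves:
    - {"x": 0,"y": 0,"z": 0,"wx": 0,"wy": 0,"wz": 0}
    - {"x": 0,"y": 0,"z": 0,"wx": 0,"wy": 0,"wz": 0}
    - {"x": 0,"y": 0,"z": 0,"wx": 0,"wy": 0,"wz": 0}
    - {"x": 0,"y": 0,"z": 0,"wx": 0,"wy": 0,"wz": 0}
    - {"x": 0,"y": 0,"z": 0,"wx": 0,"wy": 0,"wz": 0}
    - {"x": 0,"y": 0,"z": 0,"wx": 0,"wy": 0,"wz": 0}
    - {"x": 0,"y": 0,"z": 0,"wx": 0,"wy": 0,"wz": 0}
    - {"x": 0,"y": 0,"z": 0,"wx": 0,"wy": 0,"wz": 0}
  claw: 0

```text
clock: 18.37
tool_pos: [590.1, 30.9, 101.9]
tool_rot: [-1.569, 0.086, -0.086]
wrist_force: [-0.2, 0.2, -0.5]
grip_width: 0.999
```

jog_arm:
  moves:
    - {"x": 0,"y": 0,"z": 0.3,"wx": 0,"wy": 0,"wz": 0}
    - {"x": 0,"y": 0,"z": 0.6,"wx": 0,"wy": 0,"wz": 0}
    - {"x": 0,"y": 0,"z": 0.8,"wx": 0,"wy": 0,"wz": 0}
    - {"x": 0,"y": 0,"z": 0.8,"wx": 0,"wy": 0,"wz": 0}
    - {"x": 0,"y": 0,"z": 0.8,"wx": 0,"wy": 0,"wz": 0}
    - {"x": -0.5,"y": 0,"z": 0.5,"wx": 0,"wy": 0,"wz": 0}
    - {"x": -0.5,"y": 0,"z": 0.5,"wx": 0,"wy": 0,"wz": 0}
    - {"x": 0,"y": 0,"z": 0,"wx": 0,"wy": 0,"wz": 0}

```text
clock: 19.03
tool_pos: [549.6, 30.5, 279.5]
tool_rot: [-1.567, 0.082, -0.091]
wrist_force: [0.8, -0.1, 1.2]
grip_width: 1.002
```

```bash
python3 - <<'E'
from h import *
s=arm.read_state();im=arm.get_image("wrist");cv2.imwrite("pics/r0.png",im)
print(s["clock"],s["tool_pos"],s["grip_width"],s["wrist_force"])
B=place(fork(),589.3,30.5,4,-6.5)+place(dock(),589.3,30.5,0,-6.5)
draw(im,"wrist",B,s,180,60,440,320,2.3,"pics/r1.png")
im=arm.get_image("scene");cv2.imwrite("pics/r_s.png",im)
draw(im,"scene",B+place(carrier(),587,228,80,12.2),None,220,130,370,250,5,"pics/r2.png")
E
```

```text
19.0333 [549.56302444  30.50216841 279.50829138] 1.0024739933888334 [ 0.80292047 -0.14995441  1.24933173]
```

View pics/r1.png

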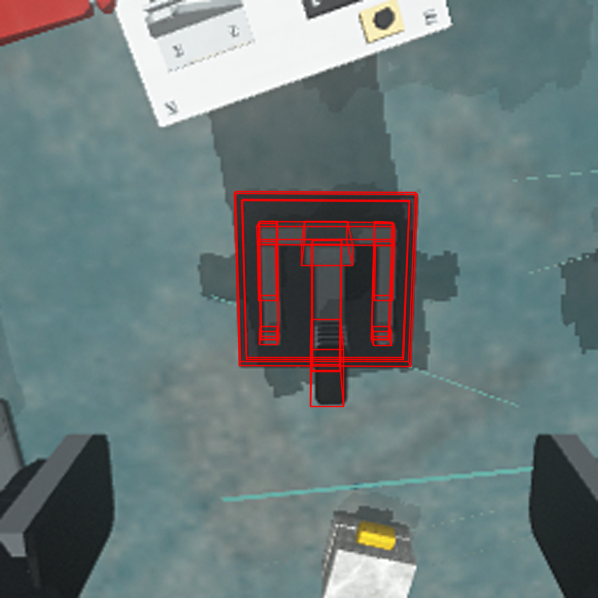

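View pics/r2.png

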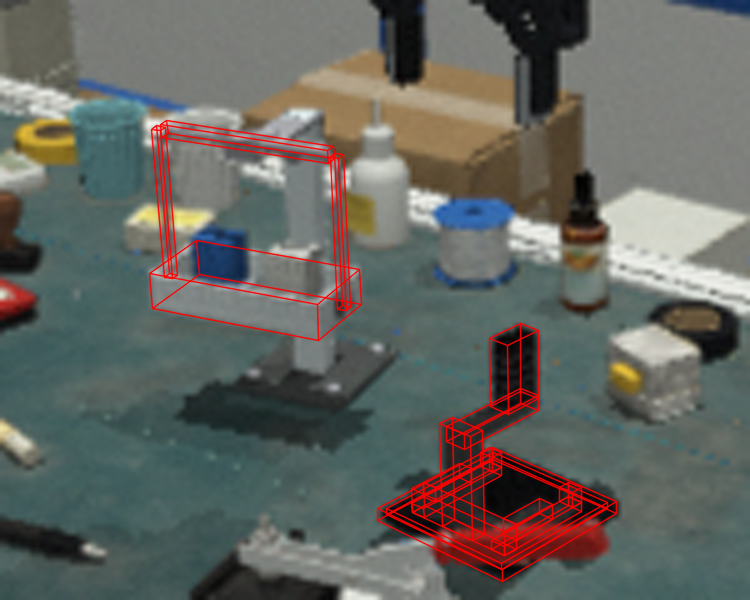

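View pics/r_s.png

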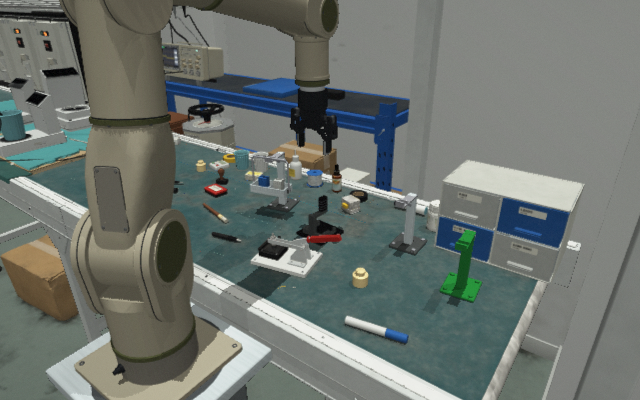

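View pics/r0.png

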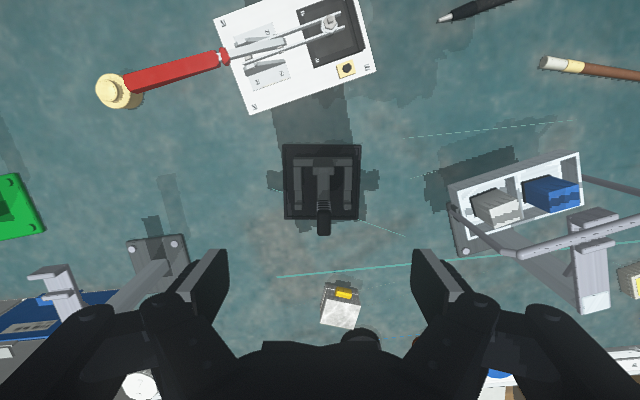

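jog_arm:
  moves:
    - {"x": 0,"y": 0,"z": 0,"wx": 0,"wy": 0,"wz": 0}
    - {"x": 0,"y": 0,"z": 0,"wx": 0,"wy": 0,"wz": 0}
    - {"x": 0,"y": 0,"z": 0,"wx": 0,"wy": 0,"wz": 0}

```text
clock: 19.38
tool_pos: [550.1, 30.8, 273.0]
tool_rot: [-1.57, 0.087, -0.085]
wrist_force: [-0.2, 0.5, 0.0]
grip_width: 1.004
```

```bash
python3 -c "
from cell import arm
print(arm.job_done())"
```

```text
the job is handed in; nothing more can be done
None
```

The carrier now hangs on the tall stand's hook with both relays in it, and the fork is back in its parking tray. I handed the job in at about 19.4 s; no verdict was reported.

**Sequence:** I gripped the fork, hooked it under the bar, and lifted the carrier off the low hook. I carried it past the jig lever and lowered it into the tall hook's seat. The wrist force went from about -6 N to -2.7 N as the hook took the weight. I then drew the fork out and set it down in the tray at the pose where it was picked up.

**Last checks:**
- **Carrier:** the final scene and wrist views show the bar between the hook's lip and back stop, with the carrier level, square to the stand and both relays upright. It sat a few millimetres off the drawn model along the bar.
- **Fork:** the wrist and scene views show it upright in the tray, within about 1–2 mm of its start pose.
- **Robot and bystanders:** the gripper is open and clear, and the bystanders look unmoved in the final scene image, though I did not measure them.

**Disagreement:** the cameras differed by about 4 mm on the tall stand's y position (wrist 229 mm, top 225 mm). I aimed for 228 mm, well inside the 20 mm tolerance.

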